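Empty the capsule machine and start its rinse

TASK

Clean out the coffee capsule machine. First touch the left-hand key of its panel (left as you face the machine from the robot) firmly with closed fingertips to put it in standby; then collect all the used capsules from its drawn-out catch tray into the caddy; after that slide the empty tray fully home and shut the caddy's lid, in either order; last press and hold the right-hand key for two seconds to start the rinse. The keys sit on glass and hardly move: press until you feel about 5 N, never hard (30 N), keep off the middle key, and leave everything else on the counter where it stands.

Things in the scene. Friction and masses are not known exactly. Their poses are not given: they have to be found in the camera images.
- machine: coffee capsule machine, fixed, 296 mm wide. Origin on the counter under the middle of the front edge of its plinth, x points away from the robot into the machine, y to its left, z up. Plinth from x=0 to x=120 mm, top face (black key panel) 58 mm above the counter; behind it from x=130 mm the body, 170 mm high. The plinth is hollow below: the tray slides in under the panel.
- tray (a joint): travel of the catch tray in m: 0 = drawn fully out in front of the plinth, 0.145 = fully home (hard stop). Grows as the tray is pushed along the machine's +x; rubs with about 1.5 N and stays where it is left. Starts at 0 to 0.012.
- tray_front (a point): middle of the outer face of the tray's front, a steel strip 266 mm wide that spans 2 to 32 mm above the counter; push here. Axes as the machine's; the tray (inside about 140 mm deep, 258 mm wide, floor top 5 mm above the counter, other walls 18 mm above the counter) lies behind it towards +x.
- key_left: the left-hand (+y) panel key seen from the robot, with a white dot: standby: flat membrane key 34 mm square, 80 mm between key centres, 45 mm behind the plinth's front edge. Origin at the centre of its underside, z up; its top is 3 mm higher (62 mm above the counter). Yields 1.2 mm at most, under about 6 N, then is solid; springs back. It answers to 3 N or more held for 0.2 s.
- key_mid: the middle panel key seen from the robot, with a white square: flat membrane key 34 mm square, 80 mm between key centres, 45 mm behind the plinth's front edge. Origin at the centre of its underside, z up; its top is 3 mm higher (62 mm above the counter). Yields 1.2 mm at most, under about 6 N, then is solid; springs back. Not to be pressed (2 N counts as a press).
- key_right: the right-hand (-y) panel key seen from the robot, with a white bar: rinse: flat membrane key 34 mm square, 80 mm between key centres, 45 mm behind the plinth's front edge. Origin at the centre of its underside, z up; its top is 3 mm higher (62 mm above the counter). Yields 1.2 mm at most, under about 6 N, then is solid; springs back. It answers to 3 N or more held without a break for 1 s.
- caddy: open white plastic caddy for used capsules, fixed, 140 x 180 x 90 mm (x, y, z), walls and floor 5 mm; origin at the centre of its underside, x away from the robot, z up. The lid is hinged on its far (+x) rim.
- lid (a joint): angle of the caddy's lid in rad: 0 = shut flat on the rim, 1.57 = upright; starts open at 1.5 to 1.75. A stiff hinge (about 0.13 N m): it stays where it is left; push it from behind (+x side), then down.
- lid_hinge (a point): middle of the lid's hinge line (along the caddy's y), on the far rim 90 mm above the counter. The clear lid, 184 mm wide and 6 mm thick, reaches 140 mm from it (towards the caddy's -x when shut, upward when upright); its outer face is its upper face when shut. Turns with the lid.
- cap0: a used coffee capsule: aluminium cup with a flange, about 18 g, 32 mm high, origin at the centre of its flange face, z along its axis towards the narrow end. Flange 44 mm across and 3.5 mm thick, above it the body tapers from 39 mm to 35 mm across. Starts flange down on the floor of the drawn-out tray. None if absent in this run.
- cap1: a used coffee capsule: aluminium cup with a flange, about 18 g, 32 mm high, origin at the centre of its flange face, z along its axis towards the narrow end. Flange 44 mm across and 3.5 mm thick, above it the body tapers from 39 mm to 35 mm across. Starts flange down on the floor of the drawn-out tray. None if absent in this run.
- cap2: a used coffee capsule: aluminium cup with a flange, about 18 g, 32 mm high, origin at the centre of its flange face, z along its axis towards the narrow end. Flange 44 mm across and 3.5 mm thick, above it the body tapers from 39 mm to 35 mm across. Starts flange down on the floor of the drawn-out tray. None if absent in this run.
- cap3: a used coffee capsule: aluminium cup with a flange, about 18 g, 32 mm high, origin at the centre of its flange face, z along its axis towards the narrow end. Flange 44 mm across and 3.5 mm thick, above it the body tapers from 39 mm to 35 mm across. Starts flange down on the floor of the drawn-out tray. None if absent in this run.
- cap4: a used coffee capsule: aluminium cup with a flange, about 18 g, 32 mm high, origin at the centre of its flange face, z along its axis towards the narrow end. Flange 44 mm across and 3.5 mm thick, above it the body tapers from 39 mm to 35 mm across. Starts flange down on the floor of the drawn-out tray. None if absent in this run.
- espresso: bystander: white espresso cup with a handle, 62 mm across, 55 mm high, origin at its underside; stands in front of the caddy.
- sweetener: bystander: small glass jar, 42 mm across, 60 mm high, origin at its underside; stands at the machine's right (-y) side.
- teaspoon: bystander: steel teaspoon, 140 mm long, lying along x in front of the robot.
- mug: bystander: blue mug, 80 mm across, 95 mm high, origin at its underside.
- sugar: bystander: white sugar jar with a wooden cap, 76 mm across, 110 mm high, origin at its underside.
- mill: bystander: dark wooden pepper mill, 50 mm across, 140 mm high, origin at its underside; between machine and caddy.
Not all that is in view belongs to the job. Leave any yellow look-alike of the cap0 alone. What is shaped like the cap2 but yellow is not meant.

How it is judged:
By the outcome, as a careful person would: the job done as asked, in the order asked, and still so for the second after the job is handed in, with the robot touching nothing.
Of cap0, cap1, cap2, cap3, cap4 only 3 to 5 are there at a start; the rules pass over those that are not, and their reading is None.
At some moment in a run one of cap0, cap1, cap2, cap3, cap4 may be knocked a few centimetres aside while the robot is not near it.
Once in a run the grip may slacken for a moment while it holds something.
It also fails if it takes over 210 s, if anything falls off the work surface, if the arm or the gripper's body presses on something with over 40 N, if the wrist force passes 120 N, or if a joint passes its speed limit or range.

ROBOT

A 6-joint arm with a two-finger parallel gripper is mounted at the origin on the work surface. World frame = base frame: x ahead of the robot, y to its left, z up, the work surface at z = 0. Lengths are in m, angles in rad, forces in N, time in s.
With the tool pointing down it reaches from about 0.25 to 0.725 m from the base axis. Payload 4 kg.
Tool frame: the origin (TCP) lies at the very end of the fingers, on their centre line; the grasp point (between the pads) lies 19 mm behind it; y points along the fingers, z is the direction in which the jaws open and shut, and the axes are right-handed (so a half turn about y gives the same grasp; the last joint's range is limited). The gripper opens to 85 mm and grips with 20 to 120 N. Pads are 22 mm wide; open, the fingers measure 114 mm over their backs; the gripper's body (76 mm by 85 mm) begins 54 mm behind the grasp point. The pads swing forward as they close: fully open they stand 13 mm farther back than shut.
Start: joints at [1.221, 0.241, 0.005, 1.335, 0, 1.571], TCP at [0.171, 0.47, 0.231] pointing down, gripper open.
Joint ranges: [-2.72, 2.72], [-1.05, 1.87], [-1.09, 1.28], [-1.99, 2.15], [-1.42, 1.44], [-3.14, 3.14]. Speed limits (rad/s): [2.79, 2.79, 3.14, 3.14, 3.14, 3.14].

INTERFACE

Orientations are given as a unit quaternion [x, y, z, w].
In Python, from workcell import bot gives the robot as it stands. The module is installed in compiled form; this text tells all that it offers.
- The arm moves only by the tool move_arm, never from a script. Its argument "increments" is a list of rows, each an object with "grip": the closure, from 0 (fully open) to 1 (shut); "linear": the shift along the tool's x, y, z scaled (see below), a list of three; "twist": the turn about the tool's y scaled (see below). A call has exactly 5 rows; each row shifts and turns the pose as measured when the row begins, along the tool's axes as they then stand; what a row does not reach is not made up. The controller multiplies each number of a shift by 0.2 m and each number of a turn by 2 rad. A row lasts 1/10 s, in which the tool goes at most 50 mm and 8.59 degrees, less where a joint would pass 70% of its speed; a pose out of reach is approached as far as the arm can. A call with a number of a shift or a turn outside -1 to 1 is refused whole. A call with a gripper value outside its range is refused whole. The fingers move at their own pace and stop on an object; the grip force is fixed at half the most. Time passes only in rows, so rows that do not move let the fingers close, or fill a call up. It gives the time, the measured TCP pose, the force and the opening at its end, in the units of the state.
- bot.get_obs(): the state, without advancing time (a new reading comes with each control period).
- bot.camera(name): name is "scene" or "side" or "wrist"; returns (picture, depth): 400x640x3 uint8, blue, green, red; 400x640 float32, m along the optical axis (not along the pixel's ray), 0 where there is no reading.
- bot.camera_params(name): a dict with "camera_matrix" (3x3 intrinsics, pixels), "rvec" (rotation vector, rad) and "tvec" (3), from world to camera coordinates, as OpenCV has them; the wrist camera has in their place "T_tool_cam" (4x4, takes a point from camera to tool coordinates, whose origin is the TCP and whose axes are the tool frame's). Camera axes: x right, y down, z forward; pixel columns grow to the right and rows downward; lengths in m; the calibration is good to about 2 mm. A picture is of the moment at which its call begins: read the wrist's pose just before it. camera_params takes no time and is no camera call.
- bot.job_done(): hands the job in, once; it reports no verdict.
The state is a dict: "clock": time; "joint_pos": joint angles; "joint_vel": joint speeds; "tau": joint torques, N m; "eef_pos": TCP position; "tool_rot": TCP orientation; "ft_force": force on the tool from outside, world axes, zero at the start; "ft_torque": the same for the moment, N m; "grip_width": finger opening in m.
Only numpy, scipy, OpenCV 4.12 (cv2) and the standard library are available. Lean on these libraries where they do the work, as an engineer would, in place of code of your own. Each camera call takes 0.05 s, during which the arm holds its last target. There are 200 camera calls.

## Working session

There is one attempt and no reset: what is moved stays moved. The work goes in short steps, Python scripts to look and compute and a tool call to move; the robot and the scene stay as the last step left them, time stands still between calls to the robot, and variables do not carry over. Pictures are saved under pics/ and viewed, about 12 in all and at most 16, crops included, and the job is handed in when it is done.

Besides the shell and the picture viewer there is one more tool, called after "Emit:" in YAML: its name, and indented under it one key for each argument. move_arm: Moves the arm, as the interface text tells. Its arguments: {"type":"object","properties":{"increments":{"type":"array"}},"required":["increments"]}

```bash
mkdir -p pics && cat > h.py <<'E'
import numpy as np, cv2
from workcell import bot
from scipy.spatial.transform import Rotation as R
def snap(name,tag):
    o=bot.get_obs(); im,d=bot.camera(name); cv2.imwrite(f'pics/{tag}.png',im); np.savez(f'pics/{tag}.npz',im=im,d=d,p=o['eef_pos'],q=o['tool_rot']); return im,d
def cam(name,p=None,q=None):
    P=bot.camera_params(name); K=np.array(P['camera_matrix'])
    if name=='wrist':
        T=np.eye(4); T[:3,:3]=R.from_quat(q).as_matrix(); T[:3,3]=p
        return K,T@np.array(P['T_tool_cam'])
    r=cv2.Rodrigues(np.array(P['rvec'],float))[0]; t=np.array(P['tvec']).ravel()
    T=np.eye(4); T[:3,:3]=r.T; T[:3,3]=-r.T@t
    return K,T
def cloud(name,d,p=None,q=None):
    K,T=cam(name,p,q); v,u=np.mgrid[:d.shape[0],:d.shape[1]]
    c=np.stack([(u-K[0,2])/K[0,0]*d,(v-K[1,2])/K[1,1]*d,d],-1)
    w=c@T[:3,:3].T+T[:3,3]; w[d<=0]=np.nan; return w
def ray(name,uv,z,p=None,q=None):
    K,T=cam(name,p,q); uv=np.atleast_2d(uv).astype(float)
    c=np.c_[(uv[:,0]-K[0,2])/K[0,0],(uv[:,1]-K[1,2])/K[1,1],np.ones(len(uv))]@T[:3,:3].T
    return T[:3,3]+c*((z-T[2,3])/c[:,2])[:,None]
E
python3 - <<'E'
from h import *
np.set_printoptions(precision=3,suppress=True)
o=bot.get_obs(); print(o)
for n in('scene','side','wrist'): snap(n,n+'0')
for n in('scene','side'): print(n,cam(n)[1])
print(cam('wrist',o['eef_pos'],o['tool_rot'])[1], R.from_quat(o['tool_rot']).as_matrix())
cv2.imwrite('pics/ss.png',cv2.imread('pics/side0.png'))
E
```

```text
{'clock': 0.0, 'joint_pos': array([1.221, 0.241, 0.004, 1.335, 0.   , 1.571]), 'joint_vel': array([ 0.001,  0.001,  0.001,  0.002,  0.   , -0.001]), 'tau': array([ -0.   , -37.232,  25.241,   0.017,  -0.   ,   0.   ]), 'eef_pos': array([0.171, 0.469, 0.23 ]), 'tool_rot': array([ 0.697, -0.123,  0.123, -0.696]), 'ft_force': array([ 0.066, -0.669,  0.305]), 'ft_torque': array([-0.046,  0.015,  0.001]), 'grip_width': 0.08518543121107174}
scene [[-0.615  0.626 -0.48   1.13 ]
 [ 0.788  0.499 -0.36   0.457]
 [ 0.014 -0.6   -0.8    1.043]
 [ 0.     0.     0.     1.   ]]
side [[ 0.867 -0.256  0.428  0.028]
 [-0.499 -0.429  0.753 -0.901]
 [-0.01  -0.866 -0.499  0.663]
 [ 0.     0.     0.     1.   ]]
[[ 0.343  0.893  0.29   0.097]
 [ 0.939 -0.326 -0.108  0.498]
 [-0.002  0.309 -0.951  0.373]
 [ 0.     0.     0.     1.   ]] [[ 0.939 -0.001  0.343]
 [-0.343 -0.002  0.939]
 [-0.    -1.    -0.002]]
```

View pics/scene0.png

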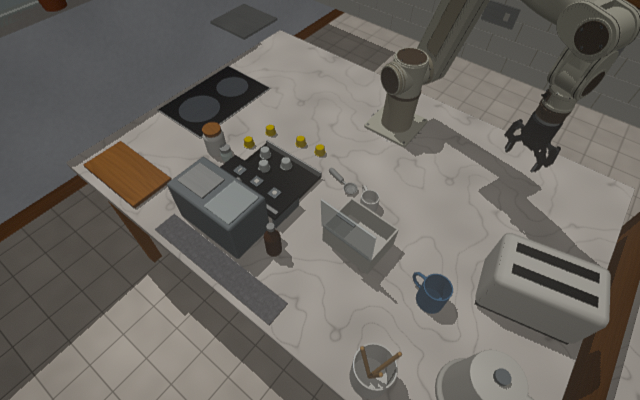

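View pics/side0.png

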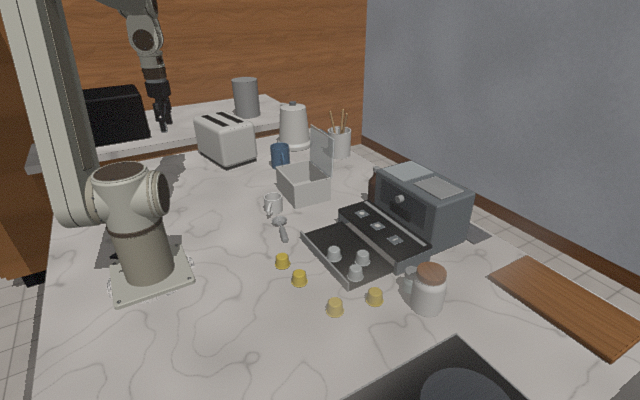

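Scene view: the machine is at (220,200), with silver capsules in the tray around (265,155)–(285,163). The four yellow look-alikes on the counter are at (249,142), (270,130), (301,141) and (320,150), and the caddy with its upright lid is at (358,230). Side view: silver capsules at about (334,254), (362,257) and (355,271), and yellow ones at (282,260), (300,278), (335,307) and (375,296). The silver ones are the targets.

```bash
python3 - <<'E'
from h import *
np.set_printoptions(precision=3,suppress=True)
a=cv2.imread('pics/side0.png')[180:320,230:470]; b=cv2.imread('pics/scene0.png')[110:270,165:405]
cv2.imwrite('pics/c1.png',np.vstack([cv2.resize(a,None,fx=2.3,fy=2.0,interpolation=2)[:280],cv2.resize(b,None,fx=2.3,fy=2.0,interpolation=2)]))
for n,pts in (('scene',{'capA':(265,152),'capB':(264,165),'capC':(286,162),'k1':(239,170),'k2':(256,181),'k3':(274,192),'cad':(397,235),'cup':(370,195),'mill':(269,227),'mug':(435,285),'sug':(211,130)}),
 ('side',{'capA':(334,251),'capB':(362,255),'capC':(355,268),'k1':(362,214),'k2':(377,226),'k3':(394,240)})):
    d=np.load(f'pics/{n}0.npz')['d']; w=cloud(n,d)
    for k,(u,v) in pts.items(): print(n,k,w[v,u], np.nanmedian(w[v-1:v+2,u-1:u+2].reshape(-1,3),0))
E
```

```text
scene capA [ 0.473 -0.28   0.035] [ 0.473 -0.28   0.034]
scene capB [ 0.522 -0.239  0.035] [ 0.523 -0.239  0.035]
scene capC [ 0.465 -0.184  0.039] [ 0.462 -0.187  0.036]
scene k1 [ 0.609 -0.272  0.062] [ 0.609 -0.272  0.061]
scene k2 [ 0.608 -0.193  0.06 ] [ 0.608 -0.192  0.061]
scene k3 [ 0.607 -0.112  0.064] [ 0.607 -0.112  0.062]
scene cad [ 0.456  0.28  -0.001] [0.459 0.283 0.001]
scene cup [0.392 0.13  0.026] [0.393 0.13  0.027]
scene mill [0.75  0.005 0.139] [0.75  0.006 0.139]
scene mug [0.555 0.458 0.033] [0.554 0.458 0.033]
scene sug [ 0.561 -0.451  0.108] [ 0.562 -0.447  0.109]
side capA [ 0.451 -0.206  0.036] [ 0.45  -0.206  0.036]
side capB [ 0.507 -0.261  0.037] [ 0.507 -0.261  0.037]
side capC [ 0.459 -0.297  0.038] [ 0.459 -0.297  0.037]
side k1 [ 0.603 -0.122  0.063] [ 0.603 -0.122  0.063]
side k2 [ 0.601 -0.2    0.064] [ 0.601 -0.199  0.062]
side k3 [ 0.6   -0.279  0.063] [ 0.6   -0.277  0.063]
```

View pics/c1.png

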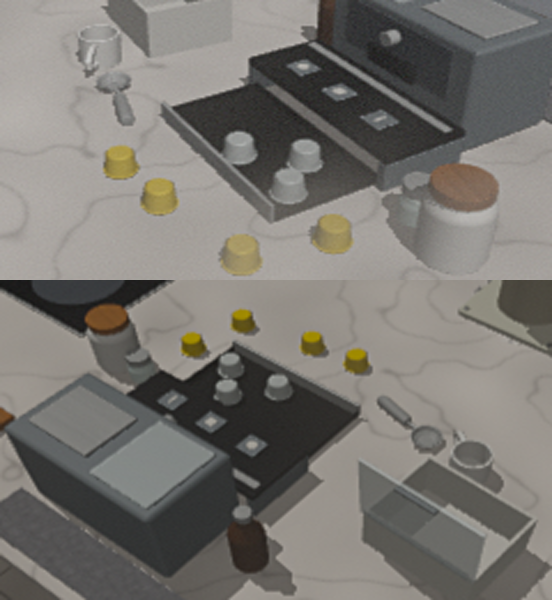

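Three silver capsules lie in the tray (crop top: (240,147), (305,154), (290,185)). The yellow ones are all outside it. The keys read dot, square, bar from left to right. Next I'll fit the positions properly.

```bash
python3 - <<'E'
from h import *
np.set_printoptions(precision=3,suppress=True)
from collections import OrderedDict
W={n:cloud(n,np.load(f'pics/{n}0.npz')['d']) for n in('scene','side')}
IM={n:np.load(f'pics/{n}0.npz')['im'].astype(int) for n in W}
for n,w in W.items():
    print(n)
    m=(w[...,0]>.42)&(w[...,0]<.55)&(w[...,1]>-.34)&(w[...,1]<-.05)&(w[...,2]>.031)&(w[...,2]<.042)
    nn,l,s,c=cv2.connectedComponentsWithStats(m.astype(np.uint8),connectivity=4)
    for i in range(1,nn):
        if s[i,4]>15:
            p=w[l==i]; print(' cap',s[i,4],c[i],(np.min(p,0)+np.max(p,0))/2,np.median(p,0),np.ptp(p,0))
    g=IM[n].min(-1); m=(abs(w[...,2]-.061)<.008)&(w[...,0]>.57)&(w[...,0]<.64)&(w[...,1]>-.32)&(w[...,1]<-.08)&(g>60)
    nn,l,s,c=cv2.connectedComponentsWithStats(m.astype(np.uint8),connectivity=8)
    for i in range(1,nn):
        if s[i,4]>15: p=w[l==i]; print(' key',s[i,4],c[i],p.min(0),p.max(0),p.mean(0))
    m=(w[...,0]>.3)&(w[...,0]<.7)&(w[...,1]>-.0)&(w[...,1]<.35)&(w[...,2]>.083)&(w[...,2]<.093); p=w[m]
    p=p[(p[:,0]<.66)]; print(' rim',len(p),p.min(0),p.max(0), cv2.minAreaRect(p[:,:2].astype(np.float32)))
    m=(w[...,0]>.3)&(w[...,0]<.75)&(w[...,1]>.03)&(w[...,1]<.35)&(w[...,2]>.105)&(w[...,2]<.25); p=w[m]
    if len(p):
        print(' lid',len(p),p.min(0),p.max(0))
        for a in np.arange(.11,.24,.02):
            q=p[abs(p[:,2]-a)<.01]
            if len(q): print('   ',a,q.mean(0),q[:,1].min(),q[:,1].max(), np.polyfit(q[:,1],q[:,0],1) if len(q)>5 else '')
    m=(w[...,0]>.36)&(w[...,0]<.57)&(w[...,1]>-.36)&(w[...,1]<-.02)&(w[...,2]>.024)&(w[...,2]<.034)&(w[...,0]<.44); p=w[m]
    if len(p)>5: print(' trayfront',len(p),np.median(p,0),p[:,1].min(),p[:,1].max(),np.polyfit(p[:,1],p[:,0],1))
    m=(abs(w[...,2]-.058)<.004)&(w[...,0]>.5)&(w[...,0]<.7)&(w[...,1]>-.36)&(w[...,1]<-.02)
    p=w[m]; print(' panel', np.percentile(p,[1,99],axis=0), cv2.minAreaRect(p[:,:2].astype(np.float32)))
E
```

```text
scene
 cap 52 [264.423 149.827] [ 0.465 -0.289  0.036] [ 0.467 -0.288  0.036] [0.03  0.031 0.009]
 cap 56 [285.446 160.893] [ 0.459 -0.192  0.035] [ 0.459 -0.192  0.036] [0.033 0.032 0.009]
 cap 60 [263.183 163.217] [ 0.517 -0.247  0.036] [ 0.518 -0.247  0.035] [0.033 0.032 0.01 ]
 key 79 [239.38  169.456] [ 0.585 -0.294  0.054] [ 0.624 -0.255  0.065] [ 0.606 -0.273  0.061]
 key 83 [256.301 180.59 ] [ 0.587 -0.213  0.056] [ 0.623 -0.175  0.066] [ 0.606 -0.193  0.061]
 key 90 [273.778 192.2  ] [ 0.587 -0.134  0.054] [ 0.625 -0.094  0.068] [ 0.607 -0.114  0.061]
 rim 291 [0.484 0.102 0.083] [0.639 0.288 0.093] ((0.5608106851577759, 0.19468891620635986), (0.18155531585216522, 0.1484920233488083), 87.25912475585938)
 lid 1364 [0.629 0.098 0.105] [0.652 0.282 0.234]
    0.11 [0.636 0.194 0.113] 0.09844273932517017 0.28143821218552356 [0.057 0.624]
    0.13 [0.637 0.193 0.13 ] 0.09848018747884774 0.28161000508579603 [0.058 0.625]
    0.15000000000000002 [0.638 0.195 0.15 ] 0.09996527788656451 0.281783308715756 [0.057 0.627]
    0.17 [0.639 0.194 0.17 ] 0.10011645100493805 0.281692088047098
[... 1493 characters left out ...]
00000000000002 [0.629 0.177 0.15 ] 0.09394863321001323 0.27574811245861297 [0.052 0.62 ]
    0.17 [0.631 0.178 0.17 ] 0.09239465025030846 0.27863485089117956 [0.055 0.621]
    0.19 [0.632 0.179 0.19 ] 0.09248886581501259 0.277249239211526 [0.057 0.622]
    0.21000000000000002 [0.633 0.176 0.21 ] 0.09452296281621919 0.2785653154547971 [0.054 0.624]
    0.23000000000000004 [0.636 0.178 0.226] 0.09395200391603509 0.2727295454537271 [0.053 0.627]
 trayfront 236 [ 0.417 -0.218  0.031] -0.3579647700858064 -0.0655316116567426 [0.045 0.426]
 panel [[ 0.56  -0.343  0.054]
 [ 0.692 -0.052  0.062]] ((0.6262845396995544, -0.19467054307460785), (0.13885577023029327, 0.3006495237350464), 1.06833815574646)
```

Measured: keys left, mid and right at (.606, -.114/-.194/-.274); capsules A(.463,-.293), B(.456,-.196), C(.515,-.252); caddy centre (.558,.193) with about -3° yaw; lid at x≈.63–.645. The sizes and heights agree with the description. Next: align the tool and move towards the left key.

Emit:
move_arm:
  increments:
    - {"grip": 0.5, "linear": [0.1, 0, -0.2], "twist": -0.06}
    - {"grip": 0.5, "linear": [0.1, 0, -0.2], "twist": -0.06}
    - {"grip": 0.5, "linear": [0.1, 0, -0.2], "twist": -0.055}
    - {"grip": 0.5, "linear": [0.15, 0, -0.2], "twist": 0}
    - {"grip": 0.5, "linear": [0.15, 0, -0.2], "twist": 0}

```text
clock: 0.65
eef_pos: [0.262, 0.2595, 0.2273]
tool_rot: [0.709, 0.009, -0.011, -0.705]
ft_force: [0.8, 0.2, 0.4]
grip_width: 0.0424
```

Emit:
move_arm:
  increments:
    - {"grip": 0.5, "linear": [0.15, 0, -0.2], "twist": 0}
    - {"grip": 0.5, "linear": [0.15, 0, -0.2], "twist": 0}
    - {"grip": 0.5, "linear": [0.15, 0, -0.2], "twist": 0}
    - {"grip": 0.5, "linear": [0.15, 0, -0.2], "twist": 0}
    - {"grip": 0.5, "linear": [0.15, 0, -0.2], "twist": 0}

```text
clock: 1.15
eef_pos: [0.4158, 0.0616, 0.2281]
tool_rot: [0.708, 0.01, -0.011, -0.706]
ft_force: [1.1, 1.1, 1.0]
grip_width: 0.0428
```

Emit:
move_arm:
  increments:
    - {"grip": 1, "linear": [0.19, 0, -0.18], "twist": 0.014}
    - {"grip": 1, "linear": [0.19, 0, -0.18], "twist": 0}
    - {"grip": 1, "linear": [0.19, 0.1, -0.18], "twist": 0}
    - {"grip": 1, "linear": [0.19, 0.2, -0.17], "twist": 0}
    - {"grip": 1, "linear": [0.19, 0.2, -0.16], "twist": 0}

```text
clock: 1.65
eef_pos: [0.5839, -0.094, 0.1526]
tool_rot: [0.708, 0.002, 0.006, -0.706]
ft_force: [0.3, -0.0, 1.0]
grip_width: -0.0002
```

```bash
python3 - <<'E'
from h import *
np.set_printoptions(precision=3,suppress=True)
snap('wrist','w1'); o=bot.get_obs(); print(o['eef_pos'],o['tool_rot'],o['ft_force'])
d=np.load('pics/w1.npz'); w=cloud('wrist',d['d'],d['p'],d['q']); im=d['im'].astype(int)
m=(w[...,2]>.031)&(w[...,2]<.042)&(w[...,0]>.425)&(w[...,0]<.55)
nn,l,s,c=cv2.connectedComponentsWithStats(m.astype(np.uint8),connectivity=4)
for i in range(1,nn):
    if s[i,4]>60: p=w[l==i]; print('cap',s[i,4],c[i],np.median(p,0),np.ptp(p,0))
E
```

```text
[ 0.585 -0.097  0.144] [ 0.709 -0.002  0.004 -0.705] [ 4.267 -1.562 -6.111]
cap 2240 [22.493 26.918] [ 0.465 -0.288  0.036] [0.034 0.033 0.008]
cap 1947 [163.028  18.815] [ 0.46  -0.193  0.036] [0.026 0.035 0.008]
cap 1158 [597.642 101.195] [0.515 0.106 0.037] [0.067 0.007 0.011]
cap 1992 [ 97.53  105.339] [ 0.515 -0.248  0.036] [0.034 0.035 0.008]
```

View pics/w1.png

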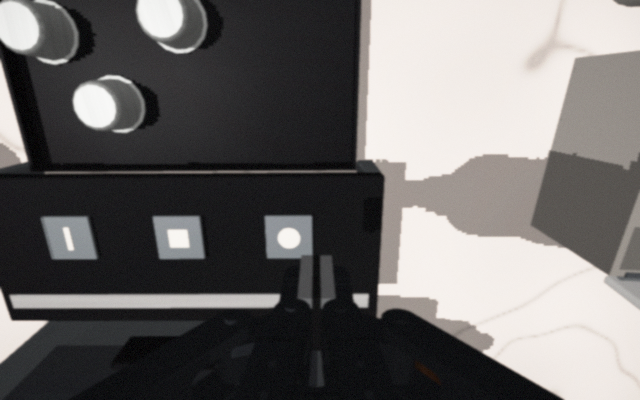

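The wrist view shows the dot key at (289,238), the square at (179,239), the bar at (68,238), and the three capsules in the tray at top left.

Emit:
move_arm:
  increments:
    - {"grip": 1, "linear": [0.06, 0.12, -0.05], "twist": 0}
    - {"grip": 1, "linear": [0.04, 0.12, -0.03], "twist": 0}
    - {"grip": 1, "linear": [0.0, 0.03, 0], "twist": 0}
    - {"grip": 1, "linear": [0, 0, 0], "twist": 0}
    - {"grip": 1, "linear": [0, 0, 0], "twist": 0}

```text
clock: 2.2
eef_pos: [0.6028, -0.1156, 0.0814]
tool_rot: [0.708, -0.008, 0.001, -0.706]
ft_force: [0.1, 0.0, -0.4]
grip_width: -0.0
```

```bash
python3 - <<'E'
from h import *
np.set_printoptions(precision=3,suppress=True)
d=np.load('pics/w1.npz')
print(ray('wrist',[(289,238),(179,239),(68,238)],.062,d['p'],d['q']))
o=bot.get_obs(); print(o['eef_pos'],o['tool_rot'],o['ft_force'])
E
```

```text
[[ 0.607 -0.113  0.062]
 [ 0.608 -0.193  0.062]
 [ 0.607 -0.273  0.062]]
[ 0.603 -0.116  0.081] [ 0.708 -0.008  0.001 -0.706] [ 0.143  0.008 -0.443]
```

Emit:
move_arm:
  increments:
    - {"grip": 1, "linear": [0.01, 0.04, 0.005], "twist": 0}
    - {"grip": 1, "linear": [0.01, 0.02, 0], "twist": 0}
    - {"grip": 1, "linear": [0, 0.0, 0], "twist": 0}
    - {"grip": 1, "linear": [0, 0.01, 0], "twist": 0}
    - {"grip": 1, "linear": [0, 0.005, 0], "twist": 0}

```text
clock: 2.7
eef_pos: [0.6092, -0.1131, 0.0713]
tool_rot: [0.708, -0.004, 0.003, -0.706]
ft_force: [-0.5, -0.5, 0.2]
grip_width: -0.0002
```

Emit:
move_arm:
  increments:
    - {"grip": 1, "linear": [0, 0.02, 0], "twist": 0}
    - {"grip": 1, "linear": [0, 0.015, 0], "twist": 0}
    - {"grip": 1, "linear": [0, 0.01, 0], "twist": 0}
    - {"grip": 1, "linear": [0, 0.01, 0], "twist": 0}
    - {"grip": 1, "linear": [0, 0.01, 0], "twist": 0}

```text
clock: 3.2
eef_pos: [0.6096, -0.1133, 0.0607]
tool_rot: [0.709, -0.003, 0.004, -0.706]
ft_force: [-7.1, 1.5, 19.2]
grip_width: 0.0001
```

Emit:
move_arm:
  increments:
    - {"grip": 1, "linear": [0, 0.003, 0], "twist": 0}
    - {"grip": 1, "linear": [0, 0.003, 0], "twist": 0}
    - {"grip": 1, "linear": [0, 0.003, 0], "twist": 0}
    - {"grip": 1, "linear": [0, 0.003, 0], "twist": 0}
    - {"grip": 1, "linear": [0, 0.003, 0], "twist": 0}

```text
clock: 3.7
eef_pos: [0.6095, -0.1133, 0.0608]
tool_rot: [0.709, -0.002, 0.004, -0.706]
ft_force: [-2.0, 1.0, 8.3]
grip_width: 0.0
```

The left key was held at about 8 N for over 0.5 s, with a peak of 19 N. Now I lift off and go over capsule B.

Emit:
move_arm:
  increments:
    - {"grip": 1, "linear": [0, -0.15, 0], "twist": 0}
    - {"grip": 0.45, "linear": [-0.15, -0.15, -0.1], "twist": 0}
    - {"grip": 0.45, "linear": [-0.2, 0, -0.1], "twist": 0}
    - {"grip": 0.45, "linear": [-0.2, 0, -0.1], "twist": 0}
    - {"grip": 0.45, "linear": [-0.18, 0, -0.1], "twist": 0}

```text
clock: 4.2
eef_pos: [0.4644, -0.1923, 0.119]
tool_rot: [0.709, 0.001, 0.003, -0.705]
ft_force: [0.6, -1.3, 0.5]
grip_width: 0.0471
```

Emit:
move_arm:
  increments:
    - {"grip": 0.45, "linear": [0, 0, 0], "twist": 0}
    - {"grip": 0.45, "linear": [0, 0, 0], "twist": 0}
    - {"grip": 0.45, "linear": [0, 0, 0], "twist": 0}
    - {"grip": 0.45, "linear": [0, 0, 0], "twist": 0}
    - {"grip": 0.45, "linear": [0, 0, 0], "twist": 0}

```text
clock: 4.7
eef_pos: [0.4618, -0.1936, 0.1173]
tool_rot: [0.709, -0.001, 0.003, -0.705]
ft_force: [0.0, 0.7, 0.4]
grip_width: 0.0469
```

```bash
cat > caps.py <<'E'
from h import *
import sys
np.set_printoptions(precision=3,suppress=True)
def caps(tag,name='wrist'):
    snap(name,tag); d=np.load(f'pics/{tag}.npz'); w=cloud(name,d['d'],d['p'],d['q'])
    m=(w[...,2]>.031)&(w[...,2]<.044)&(w[...,0]>.3)&(w[...,0]<.555)&(w[...,1]<.05)&(w[...,1]>-.42)
    nn,l,s,c=cv2.connectedComponentsWithStats(m.astype(np.uint8),connectivity=4)
    for i in range(1,nn):
        if s[i,4]>(150 if name=='wrist' else 20):
            p=w[l==i]; print('top',s[i,4],c[i].round(),(p.max(0)+p.min(0))/2,np.median(p,0),np.ptp(p,0),'bgr',np.median(d['im'][l==i],0))
    o=bot.get_obs(); print(o['clock'],o['eef_pos'],R.from_quat(o['tool_rot']).as_matrix()[:,2],o['ft_force'],o['grip_width'])
if __name__=='__main__': caps(*sys.argv[1:])
E
python3 caps.py w2
```

```text
top 852 [252.  11.] [ 0.34  -0.229  0.033] [ 0.339 -0.229  0.032] [0.014 0.03  0.003] bgr [ 65. 233. 248.]
top 1852 [33. 48.] [ 0.358 -0.362  0.033] [ 0.358 -0.362  0.032] [0.031 0.031 0.003] bgr [ 68. 232. 245.]
top 2521 [315. 151.] [ 0.42  -0.193  0.032] [ 0.42  -0.193  0.032] [0.006 0.264 0.003] bgr [193. 195. 198.]
top 1994 [312. 204.] [ 0.457 -0.195  0.035] [ 0.455 -0.195  0.037] [0.035 0.034 0.008] bgr [229. 231. 231.]
top 1256 [ 41. 208.] [ 0.459 -0.383  0.033] [ 0.459 -0.382  0.032] [0.031 0.031 0.004] bgr [ 61. 230. 248.]
top 1967 [172. 214.] [ 0.464 -0.292  0.035] [ 0.462 -0.29   0.036] [0.035 0.035 0.008] bgr [234. 235. 235.]
top 413 [226. 270.] [ 0.51  -0.256  0.035] [ 0.504 -0.258  0.036] [0.025 0.023 0.007] bgr [187. 190. 189.]
top 561 [ 57. 321.] [ 0.549 -0.395  0.037] [ 0.547 -0.388  0.036] [0.013 0.035 0.013] bgr [134. 138. 133.]
4.75 [ 0.462 -0.194  0.117] [ 0.006  1.    -0.005] [-0.255 -0.376  0.366] 0.046955951590099895
```

View pics/w2.png

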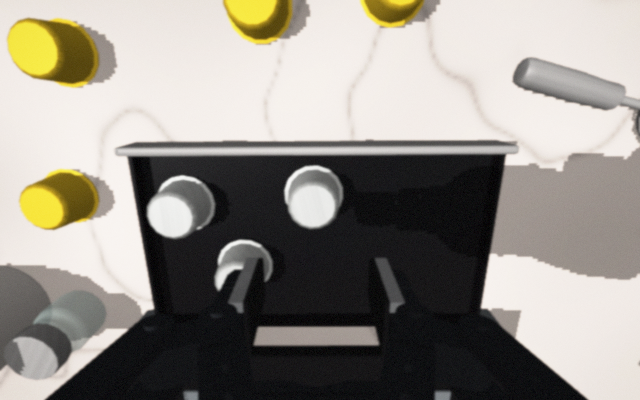

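The close wrist view shows the silver capsules at (314,195), (175,207) and (243,262) in the tray. The yellow ones are outside it, and B is centred between the fingers. Descend and grip.

Emit:
move_arm:
  increments:
    - {"grip": 0.45, "linear": [-0.015, 0.15, 0], "twist": 0}
    - {"grip": 0.45, "linear": [-0.005, 0.15, -0.002], "twist": 0}
    - {"grip": 0.45, "linear": [0, 0.12, 0], "twist": 0}
    - {"grip": 0.45, "linear": [0, 0.06, 0], "twist": 0}
    - {"grip": 0.45, "linear": [0, 0.02, 0], "twist": 0}

```text
clock: 5.25
eef_pos: [0.464, -0.1937, 0.0152]
tool_rot: [0.71, 0.003, 0.003, -0.704]
ft_force: [0.2, 0.4, 0.4]
grip_width: 0.0471
```

Emit:
move_arm:
  increments:
    - {"grip": 0.45, "linear": [-0.045, 0.005, 0], "twist": 0}
    - {"grip": 0.6, "linear": [-0.01, 0, 0], "twist": 0}
    - {"grip": 0.8, "linear": [0, 0, 0], "twist": 0}
    - {"grip": 0.8, "linear": [0, 0, 0], "twist": 0}
    - {"grip": 0.8, "linear": [0, 0, 0], "twist": 0}

```text
clock: 5.75
eef_pos: [0.4541, -0.1938, 0.0159]
tool_rot: [0.71, 0.005, 0.004, -0.704]
ft_force: [0.6, 0.5, -0.1]
grip_width: 0.0345
```

Emit:
move_arm:
  increments:
    - {"grip": 0.8, "linear": [0, -0.1, 0], "twist": 0}
    - {"grip": 0.8, "linear": [0, -0.2, 0], "twist": 0}
    - {"grip": 0.8, "linear": [0, -0.2, 0], "twist": 0}
    - {"grip": 0.8, "linear": [0, -0.2, 0], "twist": 0}
    - {"grip": 0.8, "linear": [0, -0.05, 0], "twist": 0}

```text
clock: 6.25
eef_pos: [0.4512, -0.1921, 0.1705]
tool_rot: [0.71, 0.004, 0.003, -0.704]
ft_force: [0.7, -1.1, -0.0]
grip_width: 0.0346
```

Emit:
move_arm:
  increments:
    - {"grip": 0.8, "linear": [0.06, 0, 0.23], "twist": 0}
    - {"grip": 0.8, "linear": [0.06, 0, 0.23], "twist": 0}
    - {"grip": 0.8, "linear": [0.06, 0, 0.23], "twist": 0}
    - {"grip": 0.8, "linear": [0.06, 0, 0.23], "twist": 0}
    - {"grip": 0.8, "linear": [0.06, 0, 0.23], "twist": 0}

```text
clock: 6.75
eef_pos: [0.5164, 0.0369, 0.173]
tool_rot: [0.712, 0.002, 0.013, -0.703]
ft_force: [0.7, -0.6, -0.5]
grip_width: 0.0348
```

Emit:
move_arm:
  increments:
    - {"grip": 0.8, "linear": [0.06, 0, 0.22], "twist": 0}
    - {"grip": 0.8, "linear": [0.06, 0, 0.18], "twist": 0}
    - {"grip": 0.8, "linear": [0.06, 0.0, 0.12], "twist": 0}
    - {"grip": 0.8, "linear": [0, 0, 0], "twist": 0}
    - {"grip": 0.8, "linear": [0, 0, 0], "twist": 0}

```text
clock: 7.25
eef_pos: [0.5548, 0.1517, 0.1698]
tool_rot: [0.711, 0.005, 0.009, -0.703]
ft_force: [-0.2, -0.5, -0.0]
grip_width: 0.0352
```

Emit:
move_arm:
  increments:
    - {"grip": 0.8, "linear": [0, 0.2, 0], "twist": 0}
    - {"grip": 0.8, "linear": [0, 0.2, 0], "twist": 0}
    - {"grip": 0.8, "linear": [0, 0.15, 0], "twist": 0}
    - {"grip": 0.8, "linear": [0, 0.04, 0], "twist": 0}
    - {"grip": 0.8, "linear": [0, 0, 0], "twist": 0}

```text
clock: 7.75
eef_pos: [0.5574, 0.1453, 0.0503]
tool_rot: [0.711, 0.004, 0.013, -0.703]
ft_force: [-0.4, -0.4, 0.3]
grip_width: 0.0346
```

Emit:
move_arm:
  increments:
    - {"grip": 0.4, "linear": [0, 0, 0], "twist": 0}
    - {"grip": 0.4, "linear": [0, 0, 0], "twist": 0}
    - {"grip": 0.4, "linear": [0, 0, 0], "twist": 0}
    - {"grip": 0.4, "linear": [0, -0.2, 0], "twist": 0}
    - {"grip": 0.4, "linear": [0, -0.25, 0], "twist": 0}

```text
clock: 8.25
eef_pos: [0.5529, 0.1468, 0.1414]
tool_rot: [0.71, 0.001, 0.01, -0.704]
ft_force: [1.5, 0.1, -0.5]
grip_width: 0.0509
```

Emit:
move_arm:
  increments:
    - {"grip": 0.45, "linear": [-0.02, -0.05, -0.23], "twist": 0}
    - {"grip": 0.45, "linear": [-0.02, 0, -0.23], "twist": 0}
    - {"grip": 0.45, "linear": [-0.02, 0, -0.23], "twist": 0}
    - {"grip": 0.45, "linear": [-0.02, 0, -0.23], "twist": 0}
    - {"grip": 0.45, "linear": [-0.02, 0, -0.23], "twist": 0}

```text
clock: 8.75
eef_pos: [0.5422, -0.0842, 0.1735]
tool_rot: [0.709, 0.02, 0.02, -0.704]
ft_force: [0.6, -0.3, 0.3]
grip_width: 0.0471
```

Emit:
move_arm:
  increments:
    - {"grip": 0.45, "linear": [-0.02, 0, -0.23], "twist": 0}
    - {"grip": 0.45, "linear": [-0.02, 0.05, -0.23], "twist": 0}
    - {"grip": 0.45, "linear": [-0.02, 0.05, -0.22], "twist": 0}
    - {"grip": 0.45, "linear": [-0.02, 0.05, -0.12], "twist": 0}
    - {"grip": 0.45, "linear": [0, 0, 0], "twist": 0}

```text
clock: 9.25
eef_pos: [0.5297, -0.2613, 0.156]
tool_rot: [0.714, 0.024, 0.03, -0.699]
ft_force: [-0.3, 0.3, -0.6]
grip_width: 0.047
```

```bash
python3 caps.py w3
```

```text
top 2582 [423.  28.] [ 0.421 -0.193  0.033] [ 0.421 -0.189  0.032] [0.006 0.264 0.003] bgr [181. 183. 187.]
top 1249 [147.  90.] [ 0.459 -0.383  0.032] [ 0.459 -0.383  0.032] [0.031 0.032 0.003] bgr [ 75. 240. 249.]
top 1960 [273.  97.] [ 0.464 -0.292  0.035] [ 0.464 -0.292  0.036] [0.035 0.035 0.007] bgr [236. 238. 237.]
top 1598 [331. 166.] [ 0.516 -0.251  0.035] [ 0.515 -0.251  0.036] [0.035 0.034 0.008] bgr [229. 230. 230.]
top 342 [158. 207.] [ 0.549 -0.394  0.037] [ 0.547 -0.388  0.035] [0.013 0.032 0.013] bgr [148. 153. 148.]
9.3 [ 0.531 -0.26   0.157] [ 0.009  1.    -0.02 ] [-0.144  0.39   0.85 ] 0.04700335060987384
```

Emit:
move_arm:
  increments:
    - {"grip": 0.45, "linear": [-0.04, 0.2, 0.03], "twist": 0}
    - {"grip": 0.45, "linear": [-0.03, 0.2, 0.015], "twist": 0}
    - {"grip": 0.45, "linear": [0, 0.08, 0], "twist": 0}
    - {"grip": 0.45, "linear": [0, 0, 0], "twist": 0}
    - {"grip": 0.45, "linear": [0, 0, 0], "twist": 0}

```text
clock: 9.8
eef_pos: [0.5306, -0.2516, 0.0676]
tool_rot: [0.716, 0.032, 0.034, -0.697]
ft_force: [0.2, -0.2, 0.3]
grip_width: 0.0469
```

```bash
python3 -c "
from h import *
np.set_printoptions(precision=3,suppress=True)
o=bot.get_obs();print(R.from_quat(o['tool_rot']).as_matrix(),o['joint_pos'])"
```

```text
[[ 0.996  0.093  0.005]
 [-0.002 -0.027  1.   ]
 [ 0.093 -0.995 -0.026]] [-0.451  0.461 -0.131  0.883  0.017 -0.447]
```

Emit:
move_arm:
  increments:
    - {"grip": 0.45, "linear": [-0.06, 0.1, 0], "twist": 0}
    - {"grip": 0.45, "linear": [-0.04, 0.1, 0.01], "twist": 0}
    - {"grip": 0.45, "linear": [-0.02, 0.06, 0], "twist": 0}
    - {"grip": 0.45, "linear": [0, 0, 0], "twist": 0}
    - {"grip": 0.45, "linear": [0, 0, 0], "twist": 0}

```text
clock: 10.3
eef_pos: [0.5208, -0.2518, 0.0241]
tool_rot: [0.718, 0.04, 0.039, -0.694]
ft_force: [0.9, -0.1, 0.3]
grip_width: 0.047
```

Emit:
move_arm:
  increments:
    - {"grip": 0.45, "linear": [-0.03, 0.04, 0], "twist": 0}
    - {"grip": 0.45, "linear": [-0.01, 0.01, 0], "twist": 0}
    - {"grip": 0.8, "linear": [0, 0, 0], "twist": 0}
    - {"grip": 0.8, "linear": [0, 0, 0], "twist": 0}
    - {"grip": 0.8, "linear": [0, 0, 0], "twist": 0}

```text
clock: 10.8
eef_pos: [0.5175, -0.2537, 0.0177]
tool_rot: [0.72, 0.043, 0.042, -0.692]
ft_force: [-0.3, 0.2, -0.0]
grip_width: 0.0339
```

Emit:
move_arm:
  increments:
    - {"grip": 0.8, "linear": [0, -0.1, 0], "twist": 0}
    - {"grip": 0.8, "linear": [0, -0.15, 0], "twist": 0}
    - {"grip": 0.8, "linear": [0, -0.15, 0], "twist": 0}
    - {"grip": 0.8, "linear": [0, -0.15, 0], "twist": 0}
    - {"grip": 0.8, "linear": [0, -0.15, 0], "twist": 0}

```text
clock: 11.3
eef_pos: [0.4962, -0.246, 0.1544]
tool_rot: [0.717, 0.038, 0.037, -0.695]
ft_force: [0.4, -0.6, -1.2]
grip_width: 0.0341
```

```bash
python3 -c "
from h import *
np.set_printoptions(precision=3,suppress=True)
o=bot.get_obs();print(o['grip_width'],o['eef_pos'],R.from_quat(o['tool_rot']).as_matrix(),o['joint_pos'])"
```

```text
0.03412863012498499 [ 0.496 -0.246  0.154] [[ 0.994  0.106 -0.001]
 [ 0.004 -0.032  0.999]
 [ 0.106 -0.994 -0.032]] [-0.471  0.308 -0.116  1.037  0.02  -0.472]
```

Emit:
move_arm:
  increments:
    - {"grip": 0.8, "linear": [0.03, -0.03, 0.22], "twist": 0}
    - {"grip": 0.8, "linear": [0.03, -0.01, 0.22], "twist": 0}
    - {"grip": 0.8, "linear": [0.03, -0.01, 0.22], "twist": 0}
    - {"grip": 0.8, "linear": [0.03, -0.01, 0.22], "twist": 0}
    - {"grip": 0.8, "linear": [0.03, -0.01, 0.22], "twist": 0}

```text
clock: 11.8
eef_pos: [0.5296, -0.027, 0.1715]
tool_rot: [0.719, 0.038, 0.047, -0.692]
ft_force: [1.0, -0.2, -0.6]
grip_width: 0.0342
```

Emit:
move_arm:
  increments:
    - {"grip": 0.8, "linear": [0.03, -0.01, 0.22], "twist": 0}
    - {"grip": 0.8, "linear": [0.03, -0.01, 0.22], "twist": 0}
    - {"grip": 0.8, "linear": [0.03, 0, 0.22], "twist": 0}
    - {"grip": 0.8, "linear": [0.03, 0, 0.22], "twist": 0}
    - {"grip": 0.8, "linear": [0.03, 0, 0.15], "twist": 0}

```text
clock: 12.3
eef_pos: [0.5616, 0.1892, 0.1719]
tool_rot: [0.719, 0.039, 0.047, -0.692]
ft_force: [0.0, 0.1, 0.1]
grip_width: 0.0342
```

Emit:
move_arm:
  increments:
    - {"grip": 0.8, "linear": [-0.03, 0.15, 0.04], "twist": 0}
    - {"grip": 0.8, "linear": [-0.03, 0.15, 0.04], "twist": 0}
    - {"grip": 0.8, "linear": [-0.02, 0.15, 0.03], "twist": 0}
    - {"grip": 0.8, "linear": [-0.02, 0.1, 0], "twist": 0}
    - {"grip": 0.8, "linear": [0, 0, 0], "twist": 0}

```text
clock: 12.8
eef_pos: [0.5567, 0.2159, 0.0564]
tool_rot: [0.718, 0.044, 0.045, -0.693]
ft_force: [0.1, -0.7, -0.8]
grip_width: 0.0343
```

Emit:
move_arm:
  increments:
    - {"grip": 0.4, "linear": [0, 0, 0], "twist": 0}
    - {"grip": 0.4, "linear": [0, 0, 0], "twist": 0}
    - {"grip": 0.4, "linear": [0, 0, 0], "twist": 0}
    - {"grip": 0.4, "linear": [0, -0.2, 0], "twist": 0}
    - {"grip": 0.4, "linear": [0, -0.25, 0], "twist": 0}

```text
clock: 13.3
eef_pos: [0.5434, 0.2169, 0.1444]
tool_rot: [0.719, 0.04, 0.042, -0.692]
ft_force: [1.2, 0.7, 0.0]
grip_width: 0.051
```

Emit:
move_arm:
  increments:
    - {"grip": 0.45, "linear": [0, -0.1, -0.22], "twist": 0}
    - {"grip": 0.45, "linear": [-0.05, 0, -0.24], "twist": 0}
    - {"grip": 0.45, "linear": [-0.05, 0, -0.24], "twist": 0}
    - {"grip": 0.45, "linear": [-0.05, 0, -0.24], "twist": 0}
    - {"grip": 0.45, "linear": [-0.05, 0, -0.24], "twist": 0}

```text
clock: 13.8
eef_pos: [0.5113, -0.0168, 0.1861]
tool_rot: [0.715, 0.057, 0.051, -0.695]
ft_force: [1.3, -1.0, -0.8]
grip_width: 0.047
```

Emit:
move_arm:
  increments:
    - {"grip": 0.45, "linear": [-0.05, 0, -0.24], "twist": 0}
    - {"grip": 0.45, "linear": [-0.05, 0, -0.24], "twist": 0}
    - {"grip": 0.45, "linear": [-0.04, 0, -0.24], "twist": 0}
    - {"grip": 0.45, "linear": [-0.02, 0, -0.24], "twist": 0}
    - {"grip": 0.45, "linear": [0, 0, -0.24], "twist": 0}

```text
clock: 14.3
eef_pos: [0.4807, -0.2647, 0.1991]
tool_rot: [0.717, 0.063, 0.058, -0.692]
ft_force: [0.4, 0.5, 0.5]
grip_width: 0.0468
```

Emit:
move_arm:
  increments:
    - {"grip": 0.45, "linear": [0, 0, 0], "twist": -0.07}
    - {"grip": 0.45, "linear": [0, 0, 0], "twist": -0.07}
    - {"grip": 0.45, "linear": [0, 0, 0], "twist": -0.07}
    - {"grip": 0.45, "linear": [0, 0, 0], "twist": -0.07}
    - {"grip": 0.45, "linear": [0, 0, 0], "twist": -0.07}

```text
clock: 14.8
eef_pos: [0.4812, -0.2777, 0.2083]
tool_rot: [0.698, 0.303, -0.192, -0.62]
ft_force: [-0.5, 0.1, 0.4]
grip_width: 0.0469
```

Emit:
move_arm:
  increments:
    - {"grip": 0.45, "linear": [0, 0, 0], "twist": -0.07}
    - {"grip": 0.45, "linear": [0, 0, 0], "twist": -0.07}
    - {"grip": 0.45, "linear": [0, 0, 0], "twist": -0.07}
    - {"grip": 0.45, "linear": [0, 0, 0], "twist": -0.07}
    - {"grip": 0.45, "linear": [0, 0, 0], "twist": 0}

```text
clock: 15.3
eef_pos: [0.4828, -0.2808, 0.2172]
tool_rot: [0.619, 0.469, -0.382, -0.501]
ft_force: [-0.3, -0.1, 0.2]
grip_width: 0.0471
```

```bash
cat >> caps.py <<'E'
    print(R.from_quat(o['tool_rot']).as_matrix(),o['joint_pos'])
E
python3 caps.py w4
```

```text
File "caps.py", line 13
    print(R.from_quat(o['tool_rot']).as_matrix(),o['joint_pos'])
IndentationError: unexpected indent
```

```bash
sed -i '$d' caps.py && sed -i "s/o\['grip_width'\])/o['grip_width']); print(R.from_quat(o['tool_rot']).as_matrix(),o['joint_pos'])/" caps.py && python3 caps.py w4
```

```text
top 1123 [484.  46.] [ 0.359 -0.363  0.033] [ 0.359 -0.363  0.032] [0.031 0.031 0.003] bgr [ 61. 230. 247.]
top 926 [355.  59.] [ 0.46  -0.383  0.032] [ 0.459 -0.383  0.032] [0.031 0.031 0.003] bgr [ 63. 233. 249.]
top 225 [258.  76.] [ 0.549 -0.396  0.036] [ 0.547 -0.393  0.034] [0.012 0.034 0.01 ] bgr [148. 153. 147.]
top 1003 [433. 217.] [ 0.422 -0.218  0.032] [ 0.422 -0.228  0.032] [0.006 0.215 0.003] bgr [183. 185. 188.]
top 1131 [372. 162.] [ 0.465 -0.292  0.035] [ 0.464 -0.293  0.036] [0.035 0.035 0.008] bgr [228. 230. 230.]
top 849 [540. 196.] [ 0.332 -0.229  0.033] [ 0.332 -0.23   0.032] [0.031 0.031 0.004] bgr [ 55. 227. 246.]
top 721 [561. 282.] [ 0.323 -0.144  0.033] [ 0.323 -0.144  0.032] [0.031 0.031 0.003] bgr [ 54. 224. 245.]
15.35 [ 0.483 -0.281  0.217] [-0.942  0.264 -0.206] [-0.218 -0.103 -0.173] 0.04699293370560251
[[ 0.271  0.197 -0.942]
 [ 0.963 -0.058  0.264]
 [-0.002 -0.979 -0.206]] [-0.557  0.209 -0.095  1.067  0.055 -1.848]
```

Emit:
move_arm:
  increments:
    - {"grip": 0.45, "linear": [0, 0, 0], "twist": 0}
    - {"grip": 0.45, "linear": [0, 0, 0], "twist": 0}
    - {"grip": 0.45, "linear": [0, 0, 0], "twist": 0}
    - {"grip": 0.45, "linear": [0, 0, 0], "twist": 0}
    - {"grip": 0.45, "linear": [0, 0, 0], "twist": 0}

```text
clock: 15.85
eef_pos: [0.4831, -0.2813, 0.219]
tool_rot: [0.621, 0.467, -0.379, -0.502]
ft_force: [-0.2, 0.8, 0.0]
grip_width: 0.047
```

```bash
cat > st.py <<'E'
from h import *
np.set_printoptions(precision=4,suppress=True)
o=bot.get_obs(); M=R.from_quat(o['tool_rot']).as_matrix()
print(o['clock'],'p',o['eef_pos'],'f',o['ft_force'],o['grip_width']); print(M,o['joint_pos'],'pitch',o['joint_pos'][1]-o['joint_pos'][2]+o['joint_pos'][3])
import sys
if len(sys.argv)>3: print('units',M.T@(np.array(sys.argv[1:4],float)-o['eef_pos'])/.2)
E
python3 st.py
```

```text
15.85 p [ 0.4831 -0.2813  0.219 ] f [-0.2103  0.7871  0.0029] 0.04695112989512849
[[ 0.2771  0.1996 -0.9399]
 [ 0.9608 -0.0594  0.2707]
 [-0.0018 -0.9781 -0.2082]] [-0.5572  0.2067 -0.0942  1.0674  0.0552 -1.8418] pitch 1.368302041759517
```

Emit:
move_arm:
  increments:
    - {"grip": 0.45, "linear": [0.05, -0.25, -0.05], "twist": 0}
    - {"grip": 0.45, "linear": [0.05, -0.25, -0.05], "twist": 0}
    - {"grip": 0.45, "linear": [0, -0.25, 0], "twist": 0}
    - {"grip": 0.45, "linear": [0, 0, 0], "twist": 0}
    - {"grip": 0.45, "linear": [0, 0, 0], "twist": 0}

```text
clock: 16.35
eef_pos: [0.4746, -0.2565, 0.3677]
tool_rot: [0.618, 0.465, -0.38, -0.507]
ft_force: [-0.5, -0.5, -1.0]
grip_width: 0.0472
```

```bash
python3 st.py
```

```text
16.35 p [ 0.4746 -0.2565  0.3677] f [-0.5345 -0.5066 -1.0313] 0.04720596800537156
[[ 0.2787  0.1891 -0.9416]
 [ 0.9604 -0.053   0.2736]
 [ 0.0018 -0.9805 -0.1964]] [-0.5227  0.1472  0.2192  1.4511  0.0485 -1.8063] pitch 1.379079176593455
```

Emit:
move_arm:
  increments:
    - {"grip": 0.45, "linear": [0, 0, 0], "twist": 0.074}
    - {"grip": 0.45, "linear": [0, 0, 0], "twist": 0.074}
    - {"grip": 0.45, "linear": [0, 0, 0], "twist": 0.074}
    - {"grip": 0.45, "linear": [0, 0, 0], "twist": 0.074}
    - {"grip": 0.45, "linear": [0, 0, 0], "twist": 0.074}

```text
clock: 16.85
eef_pos: [0.4734, -0.2562, 0.3617]
tool_rot: [0.713, 0.243, -0.128, -0.645]
ft_force: [-0.8, 0.3, -0.8]
grip_width: 0.047
```

Emit:
move_arm:
  increments:
    - {"grip": 0.45, "linear": [0, 0, 0], "twist": 0.074}
    - {"grip": 0.45, "linear": [0, 0, 0], "twist": 0.074}
    - {"grip": 0.45, "linear": [0, 0, 0], "twist": 0.074}
    - {"grip": 0.45, "linear": [0, 0, 0], "twist": 0.074}
    - {"grip": 0.45, "linear": [0, 0, 0], "twist": 0.074}

```text
clock: 17.35
eef_pos: [0.4712, -0.2554, 0.3522]
tool_rot: [0.709, -0.014, 0.137, -0.692]
ft_force: [-0.0, 0.5, 0.4]
grip_width: 0.047
```

```bash
python3 st.py .455 -.285 .1
```

```text
17.35 p [ 0.4712 -0.2554  0.3522] f [-0.0137  0.5478  0.4157] 0.047034986081729756
[[ 0.9618  0.1699  0.2146]
 [-0.2103 -0.0427  0.9767]
 [ 0.1751 -0.9845 -0.0053]] [-0.5239  0.156   0.1941  1.4394  0.048  -0.304 ] pitch 1.4013007721197883
units [-0.2674  1.2339 -0.1553]
```

Emit:
move_arm:
  increments:
    - {"grip": 0.45, "linear": [-0.05, 0.2, 0], "twist": 0.074}
    - {"grip": 0.45, "linear": [-0.05, 0.2, 0], "twist": 0.074}
    - {"grip": 0.45, "linear": [-0.05, 0.2, -0.05], "twist": 0.03}
    - {"grip": 0.45, "linear": [-0.05, 0.2, -0.05], "twist": 0}
    - {"grip": 0.45, "linear": [0, 0, 0], "twist": 0}

```text
clock: 17.85
eef_pos: [0.4488, -0.2615, 0.1749]
tool_rot: [-0.671, 0.143, -0.261, 0.679]
ft_force: [-0.6, 0.7, 0.2]
grip_width: 0.0468
```

```bash
python3 st.py .464 -.292 .1
```

```text
17.85 p [ 0.4488 -0.2615  0.1749] f [-0.5725  0.7232  0.1515] 0.04676530824455126
[[ 0.8226  0.1632  0.5446]
 [-0.5464 -0.0382  0.8367]
 [ 0.1574 -0.9858  0.0578]] [-0.5593  0.1909 -0.2249  0.9954  0.0543  0.0267] pitch 1.4112769854792298
units [ 0.087   0.3876 -0.1078]
```

Emit:
move_arm:
  increments:
    - {"grip": 0.45, "linear": [0.03, 0.13, -0.04], "twist": 0}
    - {"grip": 0.45, "linear": [0.03, 0.13, -0.04], "twist": 0}
    - {"grip": 0.45, "linear": [0.03, 0.13, -0.03], "twist": 0}
    - {"grip": 0.45, "linear": [0, 0, 0], "twist": 0}
    - {"grip": 0.45, "linear": [0, 0, 0], "twist": 0}

```text
clock: 18.35
eef_pos: [0.4692, -0.2953, 0.103]
tool_rot: [-0.671, 0.14, -0.263, 0.678]
ft_force: [0.1, 1.0, 0.9]
grip_width: 0.0471
```

```bash
python3 caps.py w5; python3 st.py .463 -.291 .021
```

```text
top 2201 [348.  83.] [ 0.421 -0.243  0.032] [ 0.421 -0.237  0.032] [0.006 0.165 0.003] bgr [172. 174. 177.]
top 2128 [ 92. 116.] [ 0.358 -0.362  0.033] [ 0.358 -0.362  0.032] [0.03  0.031 0.003] bgr [ 76. 240. 250.]
top 2264 [307. 194.] [ 0.464 -0.292  0.035] [ 0.462 -0.291  0.036] [0.035 0.035 0.008] bgr [222. 225. 224.]
top 1186 [191. 256.] [ 0.459 -0.382  0.032] [ 0.458 -0.382  0.032] [0.03  0.031 0.003] bgr [ 62. 232. 249.]
top 372 [266. 340.] [ 0.548 -0.387  0.037] [ 0.547 -0.386  0.036] [0.013 0.021 0.013] bgr [144. 149. 144.]
18.4 [ 0.469 -0.295  0.103] [0.544 0.837 0.059] [-0.594 -0.138 -0.378] 0.046778624731440295
[[ 0.822  0.169  0.544]
 [-0.546 -0.041  0.837]
 [ 0.164 -0.985  0.059]] [-0.595  0.321 -0.256  0.83   0.061 -0.009]
18.4 p [ 0.4691 -0.2952  0.1031] f [-0.5942 -0.1378 -0.3775] 0.046778624731440295
[[ 0.8218  0.1693  0.544 ]
 [-0.5457 -0.0405  0.837 ]
 [ 0.1638 -0.9847  0.0591]] [-0.5953  0.3208 -0.2562  0.8299  0.0614 -0.009 ] pitch 1.4068487134019567
units [-0.1039  0.3984 -0.0233]
```

View pics/w5.png

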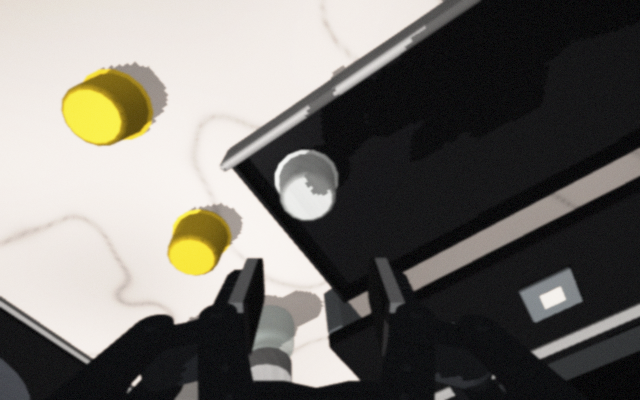

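Capsule A is at (305,185) and centred between the fingers. The left finger will straddle the tray's right wall, so I stay above 20 mm.

Emit:
move_arm:
  increments:
    - {"grip": 0.45, "linear": [-0.04, 0.13, -0.01], "twist": 0}
    - {"grip": 0.45, "linear": [-0.04, 0.13, -0.01], "twist": 0}
    - {"grip": 0.45, "linear": [-0.02, 0.1, 0], "twist": 0}
    - {"grip": 0.45, "linear": [0, 0, 0], "twist": 0}
    - {"grip": 0.45, "linear": [0, 0, 0], "twist": 0}

```text
clock: 18.9
eef_pos: [0.4706, -0.2938, 0.0391]
tool_rot: [-0.673, 0.132, -0.269, 0.676]
ft_force: [-0.4, 0.5, 0.5]
grip_width: 0.0472
```

```bash
python3 st.py .464 -.292 .022
```

```text
18.9 p [ 0.4706 -0.2938  0.0391] f [-0.4495  0.517   0.5108] 0.04717454883267691
[[ 0.82    0.1859  0.5413]
 [-0.5422 -0.0504  0.8387]
 [ 0.1832 -0.9813  0.0595]] [-0.592   0.391  -0.3564  0.6396  0.0619 -0.0076] pitch 1.3870367091401619
units [-0.0474  0.0772 -0.0154]
```

Emit:
move_arm:
  increments:
    - {"grip": 0.45, "linear": [-0.03, 0.06, -0.01], "twist": 0}
    - {"grip": 0.45, "linear": [-0.015, 0.03, -0.01], "twist": 0}
    - {"grip": 0.8, "linear": [0, 0, 0], "twist": 0}
    - {"grip": 0.8, "linear": [0, 0, 0], "twist": 0}
    - {"grip": 0.8, "linear": [0, 0, 0], "twist": 0}

```text
clock: 19.4
eef_pos: [0.4699, -0.2964, 0.0279]
tool_rot: [-0.674, 0.127, -0.273, 0.674]
ft_force: [0.3, -0.4, -0.9]
grip_width: 0.0328
```

```bash
python3 st.py .464 -.292 .16
```

```text
19.4 p [ 0.4699 -0.2964  0.0279] f [ 0.3169 -0.4404 -0.9386] 0.03278462987665778
[[ 0.8181  0.1976  0.54  ]
 [-0.5402 -0.0578  0.8396]
 [ 0.1971 -0.9786  0.0594]] [-0.5974  0.4016 -0.3814  0.5902  0.0634 -0.0136] pitch 1.3732034314007828
units [ 0.0939 -0.6536  0.0419]
```

Emit:
move_arm:
  increments:
    - {"grip": 0.8, "linear": [0.02, -0.1, 0.006], "twist": 0}
    - {"grip": 0.8, "linear": [0.03, -0.15, 0.01], "twist": 0}
    - {"grip": 0.8, "linear": [0.04, -0.2, 0.01], "twist": 0}
    - {"grip": 0.8, "linear": [0.04, -0.2, 0.01], "twist": 0}
    - {"grip": 0.8, "linear": [0, -0.05, 0], "twist": 0}

```text
clock: 19.9
eef_pos: [0.4667, -0.2958, 0.175]
tool_rot: [-0.674, 0.128, -0.272, 0.675]
ft_force: [0.9, 0.0, -0.4]
grip_width: 0.0326
```

```bash
python3 st.py .55 .235 .18
```

```text
19.9 p [ 0.4667 -0.2958  0.175 ] f [ 0.9365  0.0117 -0.3873] 0.032623751852348934
[[ 0.8188  0.1945  0.5401]
 [-0.5406 -0.0556  0.8395]
 [ 0.1934 -0.9793  0.0596]] [-0.6     0.2301 -0.1815  0.9656  0.064  -0.0162] pitch 1.3772145563721088
units [-1.089  -0.0911  2.4542]
```

Emit:
move_arm:
  increments:
    - {"grip": 0.8, "linear": [-0.1, -0.01, 0.22], "twist": 0}
    - {"grip": 0.8, "linear": [-0.1, -0.01, 0.22], "twist": 0}
    - {"grip": 0.8, "linear": [-0.1, -0.01, 0.22], "twist": 0}
    - {"grip": 0.8, "linear": [-0.1, -0.01, 0.22], "twist": 0}
    - {"grip": 0.8, "linear": [-0.1, -0.01, 0.22], "twist": 0}

```text
clock: 20.4
eef_pos: [0.5056, -0.058, 0.1829]
tool_rot: [0.673, -0.129, 0.282, -0.671]
ft_force: [1.5, 0.5, -0.1]
grip_width: 0.033
```

```bash
python3 st.py .522 .18 .17
```

```text
20.4 p [ 0.5056 -0.058   0.1829] f [ 1.5155  0.4506 -0.0614] 0.03302022329229881
[[ 0.8077  0.2042  0.5531]
 [-0.5526 -0.0648  0.8309]
 [ 0.2055 -0.9768  0.0605]] [-0.0861  0.1281 -0.2897  0.9422 -0.047   0.5025] pitch 1.359961892386457
units [-0.6042  0.0025  1.0302]
```

Emit:
move_arm:
  increments:
    - {"grip": 0.8, "linear": [-0.12, 0, 0.21], "twist": 0}
    - {"grip": 0.8, "linear": [-0.12, 0, 0.21], "twist": 0}
    - {"grip": 0.8, "linear": [-0.12, 0, 0.21], "twist": 0}
    - {"grip": 0.8, "linear": [-0.12, 0, 0.21], "twist": 0}
    - {"grip": 0.8, "linear": [-0.06, 0, 0.1], "twist": 0}

```text
clock: 20.9
eef_pos: [0.5216, 0.1687, 0.1721]
tool_rot: [0.672, -0.127, 0.282, -0.672]
ft_force: [0.3, 0.4, -0.9]
grip_width: 0.0331
```

```bash
python3 st.py .522 .18 .07; python3 - <<'E'
from h import *
np.set_printoptions(precision=3,suppress=True)
snap('wrist','w6')
E
```

```text
20.9 p [0.5216 0.1687 0.1721] f [ 0.2903  0.3785 -0.8979] 0.03314385512619555
[[ 0.8089  0.2075  0.5502]
 [-0.5502 -0.0631  0.8327]
 [ 0.2075 -0.9762  0.0631]] [ 0.3888  0.2404 -0.1775  0.9825 -0.1375  0.9676] pitch 1.4003129659897957
units [-0.1353  0.4952  0.0158]
```

View pics/w6.png

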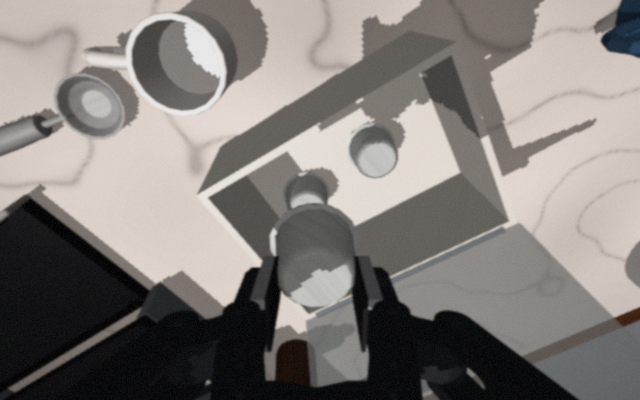

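Two capsules stand in the caddy at (307,190) and (375,150), and A is in the grip at (315,255). Lower and release.

Emit:
move_arm:
  increments:
    - {"grip": 0.8, "linear": [-0.04, 0.15, 0], "twist": 0}
    - {"grip": 0.8, "linear": [-0.04, 0.15, 0.01], "twist": 0}
    - {"grip": 0.8, "linear": [-0.04, 0.15, 0.01], "twist": 0}
    - {"grip": 0.8, "linear": [-0.01, 0.03, 0], "twist": 0}
    - {"grip": 0.8, "linear": [0, 0, 0], "twist": 0}

```text
clock: 21.45
eef_pos: [0.5232, 0.1864, 0.0707]
tool_rot: [-0.672, 0.124, -0.279, 0.675]
ft_force: [-0.2, -0.2, 0.6]
grip_width: 0.033
```

Emit:
move_arm:
  increments:
    - {"grip": 0.4, "linear": [0, 0, 0], "twist": 0}
    - {"grip": 0.4, "linear": [0, 0, 0], "twist": 0}
    - {"grip": 0.4, "linear": [0, 0, 0], "twist": 0}
    - {"grip": 0.4, "linear": [0.04, -0.2, 0], "twist": 0}
    - {"grip": 1, "linear": [0.05, -0.24, 0], "twist": 0}

```text
clock: 21.95
eef_pos: [0.5173, 0.1794, 0.1606]
tool_rot: [0.674, -0.127, 0.278, -0.673]
ft_force: [0.8, 1.4, 0.4]
grip_width: 0.0378
```

```bash
python3 caps.py s2 scene; python3 - <<'E'
from h import *
np.set_printoptions(precision=3,suppress=True)
d=np.load('pics/s2.npz'); w=cloud('scene',d['d'])
m=(w[...,0]>.48)&(w[...,0]<.63)&(w[...,1]>.1)&(w[...,1]<.29)&(w[...,2]>.025)&(w[...,2]<.075)
print('inside pts',m.sum())
cv2.imwrite('pics/s2c.png',cv2.resize(d['im'][100:290,150:440],None,fx=2.6,fy=2.6,interpolation=2))
E
python3 st.py .39 -.19 .2
```

```text
22.0 [0.522 0.181 0.171] [0.544 0.836 0.072] [ 1.885 -0.775  4.917] 0.030261655015031516
[[ 0.81   0.217  0.544]
 [-0.546 -0.057  0.836]
 [ 0.212 -0.975  0.072]] [ 0.41   0.244 -0.179  0.969 -0.139  0.983]
inside pts 938
22.0 p [0.5219 0.1809 0.1707] f [ 1.8849 -0.7754  4.9169] 0.030261655015031516
[[ 0.8104  0.2169  0.5443]
 [-0.5461 -0.0572  0.8358]
 [ 0.2124 -0.9745  0.0721]] [ 0.4101  0.2436 -0.179   0.9694 -0.1394  0.9826] pitch 1.3920161414044643
units [ 0.5095 -0.1799 -1.8983]
```

View pics/s2c.png

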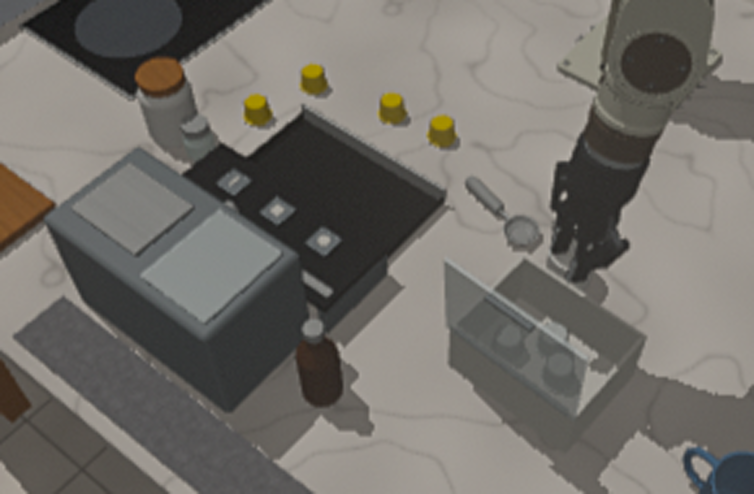

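The tray is empty and three capsules stand in the caddy, seen through the lid at crop (510,335), (553,332) and (560,370). Nothing else has moved. Next is the lid: rise, then go over and behind it.

Emit:
move_arm:
  increments:
    - {"grip": 1, "linear": [0.04, -0.2, 0.01], "twist": 0}
    - {"grip": 1, "linear": [0.04, -0.2, 0.01], "twist": 0}
    - {"grip": 1, "linear": [0.05, -0.15, 0.03], "twist": 0}
    - {"grip": 1, "linear": [0.15, 0.02, 0.1], "twist": 0}
    - {"grip": 1, "linear": [0.15, 0.04, 0.1], "twist": 0}

```text
clock: 22.5
eef_pos: [0.5984, 0.1814, 0.3059]
tool_rot: [-0.664, 0.117, -0.288, 0.68]
ft_force: [-0.1, -0.0, -0.6]
grip_width: 0.0
```

```bash
python3 st.py .69 .165 .27
```

```text
22.5 p [0.5984 0.1814 0.3059] f [-0.0765 -0.0305 -0.6437] 3.0066957783183578e-05
[[ 0.8067  0.2364  0.5415]
 [-0.5468 -0.0489  0.8359]
 [ 0.2241 -0.9704  0.0898]] [ 0.3567  0.3085  0.2597  1.3143 -0.1287  0.9284] pitch 1.363108998040752
units [0.3741 0.2863 0.1632]
```

Emit:
move_arm:
  increments:
    - {"grip": 1, "linear": [0.15, 0.04, 0.08], "twist": 0}
    - {"grip": 1, "linear": [0.15, 0.05, 0.07], "twist": 0}
    - {"grip": 1, "linear": [0.1, 0.05, 0.04], "twist": 0}
    - {"grip": 1, "linear": [0, 0, 0], "twist": 0}
    - {"grip": 1, "linear": [0, 0, 0], "twist": 0}

```text
clock: 23.0
eef_pos: [0.6992, 0.1665, 0.3075]
tool_rot: [-0.661, 0.113, -0.294, 0.682]
ft_force: [-0.0, -0.1, -0.2]
grip_width: 0.0
```

```bash
python3 st.py .695 .165 .205
```

```text
23.0 p [0.6992 0.1665 0.3075] f [-0.0289 -0.1428 -0.1924] 2.994789986960414e-06
[[ 0.8017  0.2511  0.5425]
 [-0.5501 -0.0453  0.8339]
 [ 0.2339 -0.9669  0.1018]] [ 0.2816  0.4955  0.5388  1.382  -0.1135  0.8574] pitch 1.3386324148259294
units [-0.1326  0.4906 -0.07  ]
```

Emit:
move_arm:
  increments:
    - {"grip": 1, "linear": [-0.04, 0.16, -0.02], "twist": 0}
    - {"grip": 1, "linear": [-0.04, 0.16, -0.02], "twist": 0}
    - {"grip": 1, "linear": [-0.04, 0.14, -0.02], "twist": 0}
    - {"grip": 1, "linear": [0, 0, 0], "twist": 0}
    - {"grip": 1, "linear": [0, 0, 0], "twist": 0}

```text
clock: 23.5
eef_pos: [0.6947, 0.167, 0.2171]
tool_rot: [-0.658, 0.11, -0.296, 0.683]
ft_force: [-0.6, 0.5, 0.4]
grip_width: -0.0002
```

```bash
python3 st.py .54 .175 .2
```

```text
23.5 p [0.6947 0.167  0.2171] f [-0.5938  0.5047  0.3774] -0.00019737329099980683
[[ 0.8004  0.2606  0.5398]
 [-0.5493 -0.0417  0.8346]
 [ 0.24   -0.9646  0.1098]] [ 0.284   0.4884  0.2933  1.1333 -0.1133  0.8578] pitch 1.3284521760866332
units [-0.6616 -0.1207 -0.3938]
```

Emit:
move_arm:
  increments:
    - {"grip": 1, "linear": [-0.09, 0.0, -0.06], "twist": 0}
    - {"grip": 1, "linear": [-0.11, -0.015, -0.07], "twist": 0}
    - {"grip": 1, "linear": [-0.11, -0.015, -0.07], "twist": 0}
    - {"grip": 1, "linear": [-0.11, -0.015, -0.07], "twist": 0}
    - {"grip": 1, "linear": [-0.11, -0.015, -0.07], "twist": 0}

```text
clock: 24.0
eef_pos: [0.5766, 0.1721, 0.2108]
tool_rot: [-0.651, 0.101, -0.306, 0.688]
ft_force: [2.1, 0.5, -0.2]
grip_width: 0.0
```

```bash
python3 st.py .54 .175 .2
```

```text
24.0 p [0.5766 0.1721 0.2108] f [ 2.0932  0.4942 -0.2259] 4.9495866752593424e-05
[[ 0.7926  0.2884  0.5372]
 [-0.5522 -0.0338  0.833 ]
 [ 0.2584 -0.9569  0.1324]] [ 0.3569  0.2513 -0.0791  0.9767 -0.1328  0.9296] pitch 1.3070777679307923
units [-0.167  -0.0017 -0.0933]
```

Emit:
move_arm:
  increments:
    - {"grip": 1, "linear": [-0.11, -0.0, -0.07], "twist": 0}
    - {"grip": 1, "linear": [-0.11, 0.02, -0.07], "twist": 0}
    - {"grip": 1, "linear": [-0.06, 0.08, -0.03], "twist": 0}
    - {"grip": 1, "linear": [-0.04, 0.1, -0.01], "twist": 0}
    - {"grip": 1, "linear": [-0.03, 0.1, -0.01], "twist": 0}

```text
clock: 24.5
eef_pos: [0.5237, 0.183, 0.1496]
tool_rot: [-0.641, 0.091, -0.315, 0.694]
ft_force: [0.7, -0.2, -1.1]
grip_width: 0.0
```

```bash
python3 st.py .515 .175 .11; python3 - <<'E'
from h import *
snap('side','d3'); snap('scene','s3'); 
a=cv2.imread('pics/d3.png')[90:230,240:410]; b=cv2.imread('pics/s3.png')[150:290,290:460]
cv2.imwrite('pics/c3.png',cv2.resize(np.hstack([a,b]),None,fx=2.3,fy=2.3,interpolation=2))
E
```

```text
24.5 p [0.5237 0.183  0.1496] f [ 0.7304 -0.1984 -1.074 ] 2.616528233843674e-05
[[ 0.7855  0.3203  0.5295]
 [-0.5534 -0.0193  0.8327]
 [ 0.2769 -0.9471  0.162 ]] [ 0.4169  0.1943 -0.3345  0.7497 -0.1479  0.9848] pitch 1.2784968437907698
units [-0.067   0.1744 -0.0884]
```

View pics/c3.png

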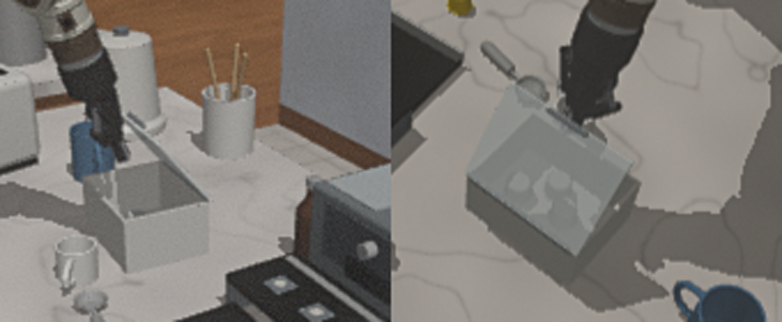

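The side crop shows the lid about half-way down, with the fingertip at (125,155) having slipped past the lid's front edge at (130,115). Back off, rise above the lid, return over it and press down.

Emit:
move_arm:
  increments:
    - {"grip": 1, "linear": [-0.1, -0.04, -0.06], "twist": 0}
    - {"grip": 1, "linear": [-0.08, -0.1, -0.05], "twist": 0}
    - {"grip": 1, "linear": [0.04, -0.2, 0.04], "twist": 0}
    - {"grip": 1, "linear": [0.04, -0.2, 0.04], "twist": 0}
    - {"grip": 1, "linear": [0, 0, 0], "twist": 0}

```text
clock: 25.1
eef_pos: [0.4691, 0.1915, 0.2563]
tool_rot: [-0.64, 0.09, -0.316, 0.695]
ft_force: [0.6, 0.5, 0.1]
grip_width: 0.0
```

```bash
python3 st.py .565 .18 .24;  python3 - <<'E'
from h import *
np.set_printoptions(precision=3,suppress=True)
for n in('scene','side'):
    d=snap(n,n+'l')[1]; w=cloud(n,d)
    for a in np.arange(.1,.24,.02):
        m=(w[...,0]>.49)&(w[...,0]<.66)&(w[...,1]>.2)&(w[...,1]<.27)&(abs(w[...,2]-a)<.008); p=w[m]
        if len(p)>5: print(n,round(a,2),len(p),np.median(p,0),p[:,0].min(),p[:,0].max())
E
```

```text
25.1 p [0.4691 0.1915 0.2563] f [0.646  0.5342 0.1334] 2.1027068995581316e-05
[[ 0.7843  0.3237  0.5293]
 [-0.5543 -0.0178  0.8321]
 [ 0.2788 -0.946   0.1654]] [ 0.4881  0.0224 -0.2383  1.0247 -0.1683  1.0544] pitch 1.285453022051974
units [0.3853 0.2334 0.1926]
scene 0.1 147 [0.63  0.236 0.101] 0.619724845470845 0.6401200780502325
scene 0.12 162 [0.615 0.236 0.121] 0.6051321803692536 0.6288992279957786
scene 0.14 154 [0.6   0.235 0.14 ] 0.586901300534592 0.6094234396348487
scene 0.16 165 [0.584 0.235 0.16 ] 0.5745515124011772 0.5946309432369435
scene 0.18 168 [0.569 0.234 0.18 ] 0.5569573445011698 0.5808864614245998
scene 0.2 145 [0.555 0.238 0.199] 0.5449129563581933 0.5638680743340595
side 0.1 7 [0.622 0.225 0.098] 0.6157458858863911 0.6258242790784989
side 0.14 6 [0.589 0.251 0.141] 0.5840980090881456 0.5953532774414787
side 0.16 6 [0.575 0.218 0.158] 0.569568231557972 0.5823702761498286
side 0.2 23 [0.546 0.231 0.203] 0.5418856206863218 0.552623890768074
```

Emit:
move_arm:
  increments:
    - {"grip": 1, "linear": [0.1, 0.04, 0.05], "twist": 0}
    - {"grip": 1, "linear": [0.1, 0.04, 0.05], "twist": 0}
    - {"grip": 1, "linear": [0.1, 0.04, 0.05], "twist": 0}
    - {"grip": 1, "linear": [0.06, 0.03, 0.03], "twist": 0}
    - {"grip": 1, "linear": [0, 0, 0], "twist": 0}

```text
clock: 25.7
eef_pos: [0.5536, 0.1785, 0.2476]
tool_rot: [-0.643, 0.093, -0.313, 0.693]
ft_force: [-0.8, -0.0, -0.7]
grip_width: 0.0001
```

```bash
python3 st.py .56 .18 .14
```

```text
25.7 p [0.5536 0.1785 0.2476] f [-0.8052 -0.0422 -0.704 ] 7.605950805926581e-05
[[ 0.787   0.3147  0.5306]
 [-0.553  -0.0215  0.8329]
 [ 0.2735 -0.9489  0.1571]] [ 0.3838  0.173  -0.0896  1.0177 -0.1382  0.953 ] pitch 1.280205941688104
units [-0.1264  0.5206 -0.0613]
```

Emit:
move_arm:
  increments:
    - {"grip": 1, "linear": [0, 0.15, 0], "twist": 0}
    - {"grip": 1, "linear": [-0.01, 0.15, 0], "twist": 0}
    - {"grip": 1, "linear": [-0.03, 0.1, -0.02], "twist": 0}
    - {"grip": 1, "linear": [-0.03, 0.1, -0.02], "twist": 0}
    - {"grip": 1, "linear": [-0.03, 0.08, -0.02], "twist": 0}

```text
clock: 26.2
eef_pos: [0.5683, 0.1779, 0.1299]
tool_rot: [-0.641, 0.092, -0.314, 0.694]
ft_force: [-0.3, 0.4, 2.5]
grip_width: 0.0001
```

```bash
python3 st.py .55 .18 .105;  cat > lid.py <<'E'
from h import *
import sys
np.set_printoptions(precision=3,suppress=True)
d=snap('scene',sys.argv[1])[1]; w=cloud('scene',d)
for a in np.arange(.1,.24,.02):
        m=(w[...,0]>.47)&(w[...,0]<.66)&(w[...,1]>.2)&(w[...,1]<.27)&(abs(w[...,2]-a)<.008); p=w[m]
        if len(p)>5: print(round(a,2),len(p),np.median(p,0),p[:,0].min(),p[:,0].max())
E
python3 lid.py l2
```

```text
26.2 p [0.5683 0.1779 0.1299] f [-0.2889  0.4002  2.523 ] 9.754215820840175e-05
[[ 0.7858  0.3188  0.53  ]
 [-0.5537 -0.0191  0.8325]
 [ 0.2756 -0.9476  0.1615]] [ 0.3715  0.2865 -0.2684  0.7188 -0.134   0.9416] pitch 1.2736869507839117
units [-0.1119  0.0888 -0.0598]
0.1 287 [0.621 0.237 0.101] 0.600084228219187 0.6393201714292374
0.12 330 [0.578 0.235 0.12 ] 0.5520694155331581 0.6083020880670666
0.14 274 [0.535 0.238 0.139] 0.5096462108763359 0.5586000142995734
0.16 24 [0.509 0.223 0.157] 0.5053356053350363 0.5135184291200198
0.2 19 [0.576 0.207 0.2  ] 0.5465992584042727 0.5815947600038373
0.22 65 [0.57  0.224 0.224] 0.5555906045878687 0.5852870479592354
```

Emit:
move_arm:
  increments:
    - {"grip": 1, "linear": [-0.06, 0.04, -0.03], "twist": 0}
    - {"grip": 1, "linear": [-0.05, 0.05, -0.02], "twist": 0}
    - {"grip": 1, "linear": [-0.02, 0.05, 0], "twist": 0}
    - {"grip": 1, "linear": [-0.01, 0.03, 0], "twist": 0}
    - {"grip": 1, "linear": [0, 0.01, 0], "twist": 0}

```text
clock: 26.75
eef_pos: [0.5501, 0.1819, 0.0999]
tool_rot: [-0.641, 0.087, -0.319, 0.692]
ft_force: [-0.7, 0.3, 0.2]
grip_width: -0.0
```

```bash
python3 st.py .55 .18 .09;  python3 lid.py l3
```

```text
26.75 p [0.5501 0.1819 0.0999] f [-0.6844  0.2675  0.1627] -4.865895147051909e-09
[[ 0.7819  0.3294  0.5293]
 [-0.5529 -0.0259  0.8329]
 [ 0.288  -0.9438  0.1618]] [ 0.399   0.291  -0.3575  0.6208 -0.1524  0.9662] pitch 1.2693715877390104
units [-0.0094  0.047  -0.016 ]
0.1 977 [0.57  0.236 0.096] 0.49009085164987576 0.6408693768439024
0.16 26 [0.549 0.204 0.163] 0.526285738037071 0.5620539805569552
0.18 27 [0.557 0.218 0.182] 0.5350026866142263 0.5630440357683668
0.2 88 [0.546 0.224 0.198] 0.5315294995263726 0.5634176815528701
0.22 47 [0.534 0.215 0.218] 0.5065710344862493 0.5443335742439837
```

Emit:
move_arm:
  increments:
    - {"grip": 1, "linear": [-0.01, 0.03, 0], "twist": 0}
    - {"grip": 1, "linear": [-0.005, 0.015, 0], "twist": 0}
    - {"grip": 1, "linear": [0, 0.01, 0], "twist": 0}
    - {"grip": 1, "linear": [0, 0.01, 0], "twist": 0}
    - {"grip": 1, "linear": [0, 0.005, 0], "twist": 0}

```text
clock: 27.3
eef_pos: [0.5505, 0.1821, 0.0991]
tool_rot: [-0.641, 0.084, -0.321, 0.692]
ft_force: [-2.8, -0.8, 5.3]
grip_width: -0.0003
```

```bash
python3 st.py .4 .05 .2;  python3 - <<'E'
from h import *
np.set_printoptions(precision=4,suppress=True)
for n in ('scene','side'):
    w=cloud(n,snap(n,n+'m')[1])
    m=(w[...,0]>.5)&(w[...,0]<.62)&(w[...,1]>.12)&(w[...,1]<.27)&(abs(w[...,2]-.1)<.015); p=w[m]
    print(n,len(p),np.linalg.lstsq(np.c_[p[:,:2],np.ones(len(p))],p[:,2],rcond=None)[0],np.median(p,0))
E
```

```text
27.3 p [0.5505 0.1821 0.0991] f [-2.7517 -0.8118  5.3278] -0.0002963519649442189
[[ 0.7796  0.3377  0.5275]
 [-0.5518 -0.0279  0.8335]
 [ 0.2962 -0.9409  0.1645]] [ 0.4022  0.2895 -0.3657  0.6071 -0.1585  0.9671] pitch 1.2623333946393744
units [-0.0729 -0.7101 -0.8644]
scene 1539 [-0.0015 -0.0005  0.0973] [0.5677 0.2039 0.0962]
side 515 [-0.0043 -0.0029  0.0995] [0.5516 0.1764 0.0961]
```

The lid is flat at 96 mm: slope about 0, shut. Next is the tray: lift and go to the front of it.

Emit:
move_arm:
  increments:
    - {"grip": 1, "linear": [0.05, -0.2, 0.03], "twist": 0}
    - {"grip": 1, "linear": [0.06, -0.22, 0.03], "twist": 0}
    - {"grip": 1, "linear": [0.0, -0.1, -0.1], "twist": 0}
    - {"grip": 1, "linear": [0, -0.05, -0.22], "twist": 0}
    - {"grip": 1, "linear": [0, -0.05, -0.22], "twist": 0}

```text
clock: 27.9
eef_pos: [0.474, 0.0954, 0.2094]
tool_rot: [-0.642, 0.082, -0.317, 0.693]
ft_force: [-0.3, -1.0, 0.8]
grip_width: -0.0003
```

```bash
python3 st.py .378 -.19 .13
```

```text
27.9 p [0.474  0.0954 0.2094] f [-0.2667 -1.0218  0.7735] -0.00031514090143401987
[[ 0.7851  0.3336  0.5218]
 [-0.5456 -0.0263  0.8377]
 [ 0.2932 -0.9423  0.1614]] [ 0.2704 -0.0203 -0.4129  0.8561 -0.1147  0.8336] pitch 1.2486877343541232
units [ 0.2852  0.2513 -1.5097]
```

Emit:
move_arm:
  increments:
    - {"grip": 1, "linear": [0.04, 0.04, -0.23], "twist": 0}
    - {"grip": 1, "linear": [0.04, 0.04, -0.23], "twist": 0}
    - {"grip": 1, "linear": [0.04, 0.04, -0.23], "twist": 0}
    - {"grip": 1, "linear": [0.04, 0.04, -0.23], "twist": 0}
    - {"grip": 1, "linear": [0.04, 0.04, -0.23], "twist": 0}

```text
clock: 28.4
eef_pos: [0.3957, -0.1236, 0.1478]
tool_rot: [-0.641, 0.076, -0.317, 0.695]
ft_force: [1.0, -0.8, 0.1]
grip_width: 0.0002
```

```bash
python3 st.py .38 -.19 .08
```

```text
28.4 p [ 0.3957 -0.1236  0.1478] f [ 0.9958 -0.8142  0.0812] 0.00017591471428313643
[[ 0.788   0.3421  0.5119]
 [-0.5378 -0.0224  0.8428]
 [ 0.2998 -0.9394  0.1663]] [-0.3807 -0.1098 -0.6734  0.6733  0.1065  0.2092] pitch 1.2368299890296308
units [ 0.0152  0.2992 -0.3763]
```

Emit:
move_arm:
  increments:
    - {"grip": 1, "linear": [0, 0.08, -0.13], "twist": 0}
    - {"grip": 1, "linear": [0, 0.1, -0.12], "twist": 0}
    - {"grip": 1, "linear": [0, 0.08, -0.05], "twist": 0}
    - {"grip": 1, "linear": [0, 0, 0], "twist": 0}
    - {"grip": 1, "linear": [0, 0, 0], "twist": 0}

```text
clock: 28.9
eef_pos: [0.3771, -0.1806, 0.0859]
tool_rot: [-0.64, 0.082, -0.319, 0.694]
ft_force: [0.5, -0.3, 0.6]
grip_width: 0.0001
```

```bash
python3 st.py .385 -.19 .018
```

```text
28.9 p [ 0.3771 -0.1806  0.0859] f [ 0.4829 -0.2605  0.5649] 6.186089552494776e-05
[[ 0.7826  0.3383  0.5226]
 [-0.548  -0.024   0.8361]
 [ 0.2955 -0.9407  0.1666]] [-0.5633  0.0132 -0.754   0.4959  0.161   0.0461] pitch 1.2631475745024674
units [-0.0436  0.3338 -0.0752]
```

Emit:
move_arm:
  increments:
    - {"grip": 1, "linear": [-0.03, 0.12, -0.03], "twist": 0}
    - {"grip": 1, "linear": [-0.02, 0.12, -0.03], "twist": 0}
    - {"grip": 1, "linear": [-0.01, 0.07, -0.02], "twist": 0}
    - {"grip": 1, "linear": [0, 0, 0], "twist": 0}
    - {"grip": 1, "linear": [0, 0, 0], "twist": 0}

```text
clock: 29.4
eef_pos: [0.3862, -0.1875, 0.0255]
tool_rot: [-0.64, 0.076, -0.32, 0.694]
ft_force: [-0.5, 0.1, -0.4]
grip_width: 0.0002
```

```bash
python3 st.py .53 -.193 .016; python3 - <<'E'
from h import *
im,d=snap('side','d5'); cv2.imwrite('pics/d5c.png',cv2.resize(im[180:330,230:430],None,fx=3,fy=3,interpolation=2))
E
```

```text
29.4 p [ 0.3862 -0.1875  0.0255] f [-0.5199  0.0611 -0.3832] 0.00022796176895628232
[[ 0.784   0.3468  0.5148]
 [-0.5409 -0.0249  0.8407]
 [ 0.3044 -0.9376  0.1681]] [-0.5699  0.1598 -0.8233  0.2728  0.167   0.0329] pitch 1.255859542975636
units [0.5643 0.2945 0.3393]
```

View pics/d5c.png

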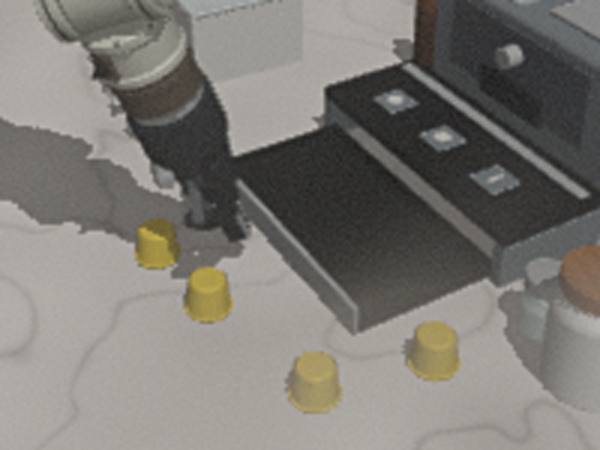

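Side crop: the fingertip at (238,238) is in front of the middle of the tray strip, and the yellow capsules are untouched. Push +x.

Emit:
move_arm:
  increments:
    - {"grip": 1, "linear": [0.07, 0.06, 0.04], "twist": 0}
    - {"grip": 1, "linear": [0.1, 0.055, 0.06], "twist": 0}
    - {"grip": 1, "linear": [0.1, 0.05, 0.06], "twist": 0}
    - {"grip": 1, "linear": [0.1, 0.05, 0.06], "twist": 0}
    - {"grip": 1, "linear": [0.1, 0.05, 0.06], "twist": 0}

```text
clock: 29.95
eef_pos: [0.5071, -0.1895, 0.0181]
tool_rot: [-0.64, 0.077, -0.319, 0.694]
ft_force: [-2.6, 0.6, 1.7]
grip_width: 0.0003
```

```bash
python3 st.py .53 -.193 .018
```

```text
29.95 p [ 0.5071 -0.1895  0.0181] f [-2.565   0.6335  1.6578] 0.00034986553430317835
[[ 0.7847  0.3452  0.5149]
 [-0.5412 -0.0236  0.8406]
 [ 0.3023 -0.9382  0.1683]] [-0.4254  0.3419 -0.579   0.3173  0.1212  0.1713] pitch 1.2381404417507138
units [0.0992 0.0403 0.0439]
```

Emit:
move_arm:
  increments:
    - {"grip": 1, "linear": [0.045, 0.02, 0.024], "twist": 0}
    - {"grip": 1, "linear": [0.04, 0.017, 0.024], "twist": 0}
    - {"grip": 1, "linear": [0.025, 0.01, 0.015], "twist": 0}
    - {"grip": 1, "linear": [0.015, 0.006, 0.01], "twist": 0}
    - {"grip": 1, "linear": [0.015, 0.006, 0.01], "twist": 0}

```text
clock: 30.45
eef_pos: [0.5432, -0.1901, 0.0202]
tool_rot: [-0.641, 0.076, -0.318, 0.694]
ft_force: [-1.7, 0.3, -1.1]
grip_width: -0.0002
```

```bash
python3 st.py .54 -.193 .018; cat > tray.py <<'E'
from h import *
import sys
np.set_printoptions(precision=4,suppress=True)
for n in ('side',):
    w=cloud(n,snap(n,sys.argv[1])[1])
    for y0,y1 in ((-.32,-.25),(-.15,-.07)):
        m=(w[...,0]>.4)&(w[...,0]<.6)&(w[...,1]>y0)&(w[...,1]<y1)
        a=w[m&(w[...,2]>.01)&(w[...,2]<.028)]; b=w[m&(w[...,2]>.038)&(w[...,2]<.052)]
        print(n,y0,'strip x',len(a),np.median(a,0),'plinth x',len(b),np.median(b,0) if len(b) else '')
E
python3 tray.py t1
```

```text
30.45 p [ 0.5432 -0.1901  0.0202] f [-1.7127  0.262  -1.0894] -0.00024769742419752667
[[ 0.7859  0.3439  0.514 ]
 [-0.5397 -0.0243  0.8415]
 [ 0.3018 -0.9387  0.1665]] [-0.3946  0.3875 -0.4923  0.356   0.11    0.1986] pitch 1.2358213599853807
units [-0.0081  0.0054 -0.0222]
side -0.32 strip x 85 [ 0.5525 -0.2866  0.0189] plinth x 30 [ 0.5607 -0.2844  0.0492]
side -0.15 strip x 20 [ 0.5524 -0.0817  0.0153] plinth x 0
```

Emit:
move_arm:
  increments:
    - {"grip": 1, "linear": [0.018, 0.009, 0.011], "twist": 0}
    - {"grip": 1, "linear": [0.018, 0.009, 0.011], "twist": 0}
    - {"grip": 1, "linear": [0.016, 0.008, 0.01], "twist": 0}
    - {"grip": 1, "linear": [0.016, 0.008, 0.01], "twist": 0}
    - {"grip": 1, "linear": [0.012, 0.006, 0.008], "twist": 0}

```text
clock: 31.0
eef_pos: [0.5468, -0.1884, 0.0138]
tool_rot: [-0.643, 0.09, -0.311, 0.694]
ft_force: [-9.6, 0.2, 6.8]
grip_width: -0.0004
```

```bash
python3 st.py .54 -.193 .018; python3 tray.py t2
```

```text
31.0 p [ 0.5468 -0.1884  0.0138] f [-9.5813  0.1506  6.8362] -0.0004132537468769553
[[ 0.7908  0.315   0.5249]
 [-0.5471 -0.021   0.8368]
 [ 0.2746 -0.9489  0.1557]] [-0.3834  0.4122 -0.4585  0.3939  0.0985  0.2142] pitch 1.2646075871612585
units [-0.0085 -0.03   -0.0338]
side -0.32 strip x 86 [ 0.5559 -0.284   0.0193] plinth x 31 [ 0.5609 -0.2869  0.0491]
side -0.15 strip x 18 [ 0.5552 -0.0834  0.0167] plinth x 0
```

Emit:
move_arm:
  increments:
    - {"grip": 1, "linear": [0.022, 0.006, 0.014], "twist": 0}
    - {"grip": 1, "linear": [0.022, 0.006, 0.014], "twist": 0}
    - {"grip": 1, "linear": [0.024, 0.006, 0.015], "twist": 0}
    - {"grip": 1, "linear": [0.024, 0.006, 0.015], "twist": 0}
    - {"grip": 1, "linear": [0.024, 0.006, 0.015], "twist": 0}

```text
clock: 31.55
eef_pos: [0.5468, -0.1859, 0.0077]
tool_rot: [-0.648, 0.112, -0.298, 0.692]
ft_force: [-15.1, 1.2, 9.3]
grip_width: 0.0003
```

```bash
python3 st.py .54 -.193 .018; python3 tray.py t3
```

```text
31.55 p [ 0.5468 -0.1859  0.0077] f [-15.0602   1.1866   9.3379] 0.00032746368268251003
[[ 0.7975  0.2664  0.5413]
 [-0.5577 -0.0166  0.8299]
 [ 0.23   -0.9637  0.1353]] [-0.3703  0.4392 -0.4113  0.4622  0.081   0.2341] pitch 1.3128058906104307
units [ 0.0045 -0.058  -0.0408]
side -0.32 strip x 87 [ 0.5557 -0.2872  0.0192] plinth x 32 [ 0.561  -0.288   0.0494]
side -0.15 strip x 24 [ 0.5555 -0.0848  0.0164] plinth x 0
```

The tray is hard against its stop: no motion at 15 N. Back off, rise, and go to the right key.

Emit:
move_arm:
  increments:
    - {"grip": 1, "linear": [-0.08, -0.06, -0.05], "twist": 0}
    - {"grip": 1, "linear": [-0.06, -0.1, -0.05], "twist": 0}
    - {"grip": 1, "linear": [0.04, -0.2, 0.03], "twist": 0}
    - {"grip": 1, "linear": [0.04, -0.2, 0.03], "twist": 0}
    - {"grip": 1, "linear": [0.04, -0.1, 0.02], "twist": 0}

```text
clock: 32.1
eef_pos: [0.5016, -0.1837, 0.1334]
tool_rot: [-0.647, 0.116, -0.296, 0.693]
ft_force: [0.5, -1.0, -0.1]
grip_width: -0.0
```

```bash
python3 st.py .605 -.275 .12;python3 tray.py t4
```

```text
32.1 p [ 0.5016 -0.1837  0.1334] f [ 0.5138 -1.0309 -0.1172] -1.0014014588055825e-05
[[ 0.7984  0.2595  0.5434]
 [-0.5599 -0.012   0.8285]
 [ 0.2215 -0.9657  0.1357]] [-0.4025  0.1998 -0.3551  0.769   0.0907  0.2047] pitch 1.3238214440659437
units [ 0.6534  0.2042 -0.1064]
side -0.32 strip x 89 [ 0.5557 -0.2867  0.0195] plinth x 35 [ 0.5608 -0.2849  0.0491]
side -0.15 strip x 69 [ 0.5552 -0.1141  0.02  ] plinth x 22 [ 0.5606 -0.1078  0.0491]
```

Emit:
move_arm:
  increments:
    - {"grip": 1, "linear": [0.17, 0.05, -0.03], "twist": 0}
    - {"grip": 1, "linear": [0.17, 0.05, -0.03], "twist": 0}
    - {"grip": 1, "linear": [0.17, 0.05, -0.03], "twist": 0}
    - {"grip": 1, "linear": [0.08, 0.04, -0.01], "twist": 0}
    - {"grip": 1, "linear": [0, 0, 0], "twist": 0}

```text
clock: 32.65
eef_pos: [0.6057, -0.2721, 0.1309]
tool_rot: [-0.646, 0.107, -0.303, 0.692]
ft_force: [-0.5, 0.5, -0.3]
grip_width: -0.0003
```

```bash
python3 st.py .607 -.275 .07
```

```text
32.65 p [ 0.6057 -0.2721  0.1309] f [-0.4652  0.5215 -0.262 ] -0.000303167710643679
[[ 0.7939  0.2809  0.5392]
 [-0.5573 -0.0185  0.8301]
 [ 0.2431 -0.9596  0.1418]] [-0.4732  0.4293 -0.038   0.8404  0.1118  0.1355] pitch 1.307705125555365
units [-0.061   0.2944 -0.0519]
```

Emit:
move_arm:
  increments:
    - {"grip": 1, "linear": [-0.01, 0.11, -0.02], "twist": 0}
    - {"grip": 1, "linear": [-0.01, 0.08, -0.01], "twist": 0}
    - {"grip": 1, "linear": [-0.01, 0.04, -0.01], "twist": 0}
    - {"grip": 1, "linear": [0, 0, 0], "twist": 0}
    - {"grip": 1, "linear": [0, 0, 0], "twist": 0}

```text
clock: 33.15
eef_pos: [0.6098, -0.2757, 0.0842]
tool_rot: [-0.646, 0.106, -0.304, 0.693]
ft_force: [-0.5, -0.9, 0.0]
grip_width: 0.0001
```

```bash
python3 st.py .614 -.275 .07
```

```text
33.15 p [ 0.6098 -0.2757  0.0842] f [-0.5428 -0.9055  0.0238] 0.00012491537044886656
[[ 0.7932  0.284   0.5387]
 [-0.5572 -0.0182  0.8301]
 [ 0.2455 -0.9587  0.1438]] [-0.4763  0.4825 -0.0881  0.7347  0.1142  0.1328] pitch 1.3052731081461975
units [-0.0028  0.0739  0.0039]
```

Emit:
move_arm:
  increments:
    - {"grip": 1, "linear": [0, 0.04, 0], "twist": 0}
    - {"grip": 1, "linear": [0, 0.03, 0], "twist": 0}
    - {"grip": 1, "linear": [-0.002, 0.01, 0], "twist": 0}
    - {"grip": 1, "linear": [-0.002, 0.01, 0], "twist": 0}
    - {"grip": 1, "linear": [-0.001, 0.004, 0], "twist": 0}

```text
clock: 33.65
eef_pos: [0.6161, -0.2756, 0.0676]
tool_rot: [-0.646, 0.104, -0.305, 0.692]
ft_force: [0.3, -0.9, -0.7]
grip_width: 0.0001
```

Emit:
move_arm:
  increments:
    - {"grip": 1, "linear": [-0.01, 0.008, -0.005], "twist": 0}
    - {"grip": 1, "linear": [-0.006, 0.007, -0.003], "twist": 0}
    - {"grip": 1, "linear": [-0.002, 0.005, 0], "twist": 0}
    - {"grip": 1, "linear": [0, 0.004, 0], "twist": 0}
    - {"grip": 1, "linear": [0, 0.004, 0], "twist": 0}

```text
clock: 34.15
eef_pos: [0.6145, -0.2755, 0.0631]
tool_rot: [-0.646, 0.103, -0.306, 0.692]
ft_force: [-3.7, 1.3, 5.4]
grip_width: 0.0003
```

Emit:
move_arm:
  increments:
    - {"grip": 1, "linear": [-0.001, 0.004, 0], "twist": 0}
    - {"grip": 1, "linear": [-0.001, 0.004, 0], "twist": 0}
    - {"grip": 1, "linear": [-0.001, 0.004, 0], "twist": 0}
    - {"grip": 1, "linear": [-0.001, 0.004, 0], "twist": 0}
    - {"grip": 1, "linear": [-0.001, 0.004, 0], "twist": 0}

```text
clock: 34.65
eef_pos: [0.6145, -0.2755, 0.0631]
tool_rot: [-0.646, 0.102, -0.307, 0.692]
ft_force: [-3.2, 1.1, 6.2]
grip_width: -0.0001
```

Emit:
move_arm:
  increments:
    - {"grip": 1, "linear": [-0.001, 0.004, 0], "twist": 0}
    - {"grip": 1, "linear": [-0.001, 0.004, 0], "twist": 0}
    - {"grip": 1, "linear": [-0.001, 0.004, 0], "twist": 0}
    - {"grip": 1, "linear": [-0.001, 0.004, 0], "twist": 0}
    - {"grip": 1, "linear": [-0.001, 0.004, 0], "twist": 0}

```text
clock: 35.15
eef_pos: [0.6145, -0.2755, 0.0631]
tool_rot: [-0.646, 0.102, -0.308, 0.691]
ft_force: [-3.2, 1.7, 6.8]
grip_width: -0.0002
```

Steady at 6–7 N. I keep holding for more than 2 s in all.

Emit:
move_arm:
  increments:
    - {"grip": 1, "linear": [-0.001, 0.004, 0], "twist": 0}
    - {"grip": 1, "linear": [-0.001, 0.004, 0], "twist": 0}
    - {"grip": 1, "linear": [-0.001, 0.004, 0], "twist": 0}
    - {"grip": 1, "linear": [-0.001, 0.004, 0], "twist": 0}
    - {"grip": 1, "linear": [-0.001, 0.004, 0], "twist": 0}

```text
clock: 35.65
eef_pos: [0.6145, -0.2755, 0.0631]
tool_rot: [-0.646, 0.101, -0.309, 0.691]
ft_force: [-3.4, 0.6, 6.6]
grip_width: 0.0002
```

Emit:
move_arm:
  increments:
    - {"grip": 1, "linear": [-0.001, 0.004, 0], "twist": 0}
    - {"grip": 1, "linear": [-0.001, 0.004, 0], "twist": 0}
    - {"grip": 1, "linear": [-0.001, 0.004, 0], "twist": 0}
    - {"grip": 1, "linear": [-0.001, 0.004, 0], "twist": 0}
    - {"grip": 1, "linear": [-0.001, 0.004, 0], "twist": 0}

```text
clock: 36.15
eef_pos: [0.6145, -0.2755, 0.0631]
tool_rot: [-0.646, 0.1, -0.31, 0.69]
ft_force: [-4.0, 1.3, 6.2]
grip_width: -0.0002
```

Emit:
move_arm:
  increments:
    - {"grip": 1, "linear": [-0.001, 0.004, 0], "twist": 0}
    - {"grip": 1, "linear": [0.02, -0.1, 0], "twist": 0}
    - {"grip": 1, "linear": [0.04, -0.2, 0.02], "twist": 0}
    - {"grip": 1, "linear": [0.04, -0.2, 0.02], "twist": 0}
    - {"grip": 1, "linear": [0, 0, 0], "twist": 0}

```text
clock: 36.65
eef_pos: [0.603, -0.2767, 0.165]
tool_rot: [-0.646, 0.102, -0.309, 0.691]
ft_force: [1.3, -0.3, 0.5]
grip_width: 0.0004
```

```bash
python3 st.py; python3 tray.py t6; python3 - <<'E'
from h import *
a,d=snap('scene','s9'); b,_=snap('side','d9')
w=cloud('scene',d); m=(w[...,0]>.5)&(w[...,0]<.62)&(w[...,1]>.12)&(w[...,1]<.27)&(abs(w[...,2]-.1)<.015); p=w[m]
print('lid',len(p),np.linalg.lstsq(np.c_[p[:,:2],np.ones(len(p))],p[:,2],rcond=None)[0])
cv2.imwrite('pics/c9.png',np.vstack([cv2.resize(a[100:310,150:460],None,fx=1.4,fy=1.4),cv2.resize(b[120:330,220:530],None,fx=1.4,fy=1.4)]))
E
```

```text
36.65 p [ 0.603  -0.2767  0.165 ] f [ 1.3263 -0.3186  0.4896] 0.000435188126479876
[[ 0.7884  0.2942  0.5402]
 [-0.5587 -0.0252  0.829 ]
 [ 0.2576 -0.9554  0.1445]] [-0.4825  0.3913 -0.0065  0.8954  0.1144  0.1303] pitch 1.2930986841603953
side -0.32 strip x 94 [ 0.5558 -0.2857  0.0197] plinth x 32 [ 0.5608 -0.2833  0.0491]
side -0.15 strip x 67 [ 0.5552 -0.113   0.0192] plinth x 27 [ 0.5609 -0.1082  0.0492]
lid 1692 [0.00072343 0.00220272 0.09540258]
```

View pics/c9.png

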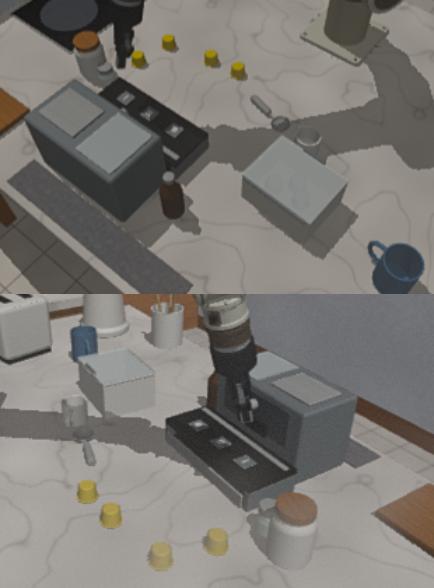

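The lid is shut with the capsules visible inside, the tray is home, the bystanders and yellow capsules stand in place, and the arm is clear. Hand in.

```bash
python3 -c "
from workcell import bot
print(bot.job_done())"
```

```text
the job is handed in; nothing more can be done
None
```

The job is done in the order asked and handed in at about 37 s on the robot's clock:

- **Standby:** I pressed the left key and held it at about 8 N for over 0.3 s. The highest reading was 19 N, above the 5 N asked for but below the 30 N limit.
- **Capsules:** All three silver capsules went from the tray into the caddy. The last look showed the tray empty, and the four yellow ones were left alone.
- **Lid:** It is shut, lying flat at 96 mm with no measurable slope. The fingertip slipped off its edge once, and I finished the closing from above.
- **Tray:** I pushed it against its hard stop, where it did not move under 15 N. Its front measures about 5 mm in front of the plinth in the side camera. I took that as home from the stop, because I could not read the tray's travel itself.
- **Rinse:** I held the right key at 5.4 to 6.8 N for over 2 s, then lifted clear.

The last pictures show the bystanders where they stood and the robot touching nothing. The tool tilted up to about 20° during the run because small pose errors added up. I allowed for this in the moves, and I saw no contact from it with anything else.

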